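# Sort the four landscape stones back into their own fitted storage trays

### The job

The lesson is over: put the four landscape stones away, each lengthwise in the storage tray whose pocket is cut to its size (tall stone blue felt, big craggy stone green, low grey spur dark red, small brown rock yellow). Two stones still stand on the black lacquer board; somebody has laid the other two in the wrong trays. Set each stone down gently, upright and flat on the felt, never dropping it, and leave the powder jar and the glass dish where they are.

Things in the scene. Friction and masses are not known exactly. Their poses are not given: they have to be found in the camera images.
- stone_tall: Tall grey-green split stone with a tan crown, 46 x 69 x 114 mm (x, y, z), 0.17 to 0.32 kg; its foot is about 42 x 61 mm, its two flat sides are 43 to 45 mm apart along x up to 65 mm above the foot: grip it there, across x. Origin: centre of its underside; z up. Stands on the round black lacquer board (335 mm across, flat top 10 mm over the table), at any yaw.
- stone_rough: Craggy, wide grey-green stone, 59 x 91 x 85 mm (x, y, z), 0.15 to 0.3 kg; 57 to 59 mm thick along x from 10 to 45 mm above its foot: grip it there, across x. Origin: centre of its underside; z up. Stands on the round black lacquer board (335 mm across, flat top 10 mm over the table), at any yaw.
- stone_spur: Low dark grey spur stone, 30 x 82 x 36 mm (x, y, z), about 0.07 kg; 27 to 30 mm thick along x up to 18 mm above its foot, then it narrows to a ridge, so grip it low, across x. Origin: centre of its underside; z up. At the start it lies lengthwise in the wrong tray, tray_rough (underside 6 mm over the table), its middle between the finger notches.
- rock_brown: Small brown rock, 30 x 60 x 24 mm (x, y, z), about 0.035 kg; 25 to 28 mm thick along x up to 12 mm above its foot, then it narrows to a peak, so grip it low, across x. Origin: centre of its underside; z up. At the start it lies lengthwise in the wrong tray, tray_spur (underside 6 mm over the table), its middle between the finger notches.
- tray_tall: Fixed pale wooden tray with blue felt, made for the tall stone. Empty at the start. Outside 94 x 112 x 18 mm (x, y, z); pocket 62 x 80 mm (8 mm spare round the stone), floor 6 mm over the table, 12 mm deep. Mid in both long sides a finger notch 50 mm wide (along y) is cut through the border to the outside, down to 4.5 mm. Origin: centre of underside; z up.
- tray_rough: Fixed pale wooden tray with green felt, made for the craggy stone (the largest). At the start the spur stone lies in it. Outside 107 x 139 x 18 mm (x, y, z); pocket 75 x 107 mm (8 mm spare round the stone), floor 6 mm over the table, 12 mm deep. Mid in both long sides a finger notch 50 mm wide (along y) is cut through the border to the outside, down to 4.5 mm. Origin: centre of underside; z up.
- tray_spur: Fixed pale wooden tray with dark red felt, made for the low spur stone. At the start the brown rock lies in it. Outside 78 x 130 x 18 mm (x, y, z); pocket 46 x 98 mm (8 mm spare round the stone), floor 6 mm over the table, 12 mm deep. Mid in both long sides a finger notch 50 mm wide (along y) is cut through the border to the outside, down to 4.5 mm. Origin: centre of underside; z up.
- tray_brown: Fixed pale wooden tray with yellow ochre felt, made for the brown rock (the smallest). Empty at the start. Outside 78 x 108 x 18 mm (x, y, z); pocket 46 x 76 mm (8 mm spare round the stone), floor 6 mm over the table, 12 mm deep. Mid in both long sides a finger notch 50 mm wide (along y) is cut through the border to the outside, down to 4.5 mm. Origin: centre of underside; z up.
- powder_jar: Loose straight glass jar of white powder with a cork, 44 mm across, 70 mm high; a bystander, to be left alone. Origin: centre of its underside.
- glass_dish: Loose round glass dish of brass filings, 55 mm across, 19 mm high; a bystander, to be left alone. Origin: centre of its underside.

How it is judged:
By the outcome, as a careful person would: the job done as asked, in the order asked, and still so for the second after the job is handed in, with the robot touching nothing.
It also fails if it takes over 123 s, if anything falls off the work surface, if the arm or the gripper's body presses on something with over 40 N, if the wrist force passes 120 N, or if a joint passes its speed limit or range.

### The arm

A 7-joint arm with a two-finger parallel gripper is mounted at the origin on a cart in front of the work surface, level with it; the furniture and walls round the work are solid. World frame = base frame: x ahead of the robot, y to its left, z up, the work surface at z = 0. Lengths are in m, angles in rad, forces in N, time in s.
With the tool pointing down it reaches from about 0.425 to 0.875 m from the base axis. Payload 4.7 kg.
Tool frame: the origin (TCP) lies midway between the tips of the shut fingers; the grasp point (between the pads) lies 19 mm behind it (ctrl.grip_depth is the distance from the TCP to the grasp point, in m); z points along the fingers, y is the direction in which the jaws open and shut (so a half turn about z gives the same grasp; the last joint's range is limited). The gripper opens to 87 mm and grips with 3 to 60 N. Pads are 19 mm wide; open, the fingers measure 117 mm over their backs; the gripper's body (75 mm by 190 mm) begins 51 mm behind the grasp point.
Start: joints at [-1.141, 0.321, -0.07, 1.45, 0.023, 1.371, -0.057], TCP at [0.263, 0.595, 0.223] pointing down, gripper open.
Joint ranges: [-2.86, 2.86], [-0.3, 2.09], [-1.38, 1.24], [0.06, 2.45], [-1.56, 4.7], [0.09, 2.05], [-2.69, 2.69]. Speed limits (rad/s): [2.57, 2.57, 3.14, 3.14, 3.14, 3.14, 3.14].

### API

Orientations are given as a rotation vector (axis times angle).
In Python, from bench import ctrl gives the robot as it stands. The module is installed in compiled form; this text tells all that it offers.
- The arm moves only by the shell command python3 -m inch 'ROWS' [FORCE]. ROWS is JSON, a list of rows, each a list of 5 numbers: the opening, from -1 (shut) to 1 (fully open), so that 0 is half open, then the shift along the tool's x, y, z in mm, then the turn about the tool's z in rad. In form: [[fingers, tx, ty, tz, twist], ...]. A call has 1 to 5 rows; each row shifts and turns the pose as measured when the row begins, along the tool's axes as they then stand; what a row does not reach is not made up. A row lasts 1/8 s, in which the tool goes at most 62.5 mm and 10.7 degrees, less where a joint would pass 70% of its speed; a pose out of reach is approached as far as the arm can. A call is refused whole if a number of a shift passes 62.5 or a number of a turn 0.188, either way. A call with a gripper value outside its range is refused whole. The fingers move at their own pace and stop on an object; FORCE is the grip in N (left out, the last holds). Time passes only in rows, so rows that do not move let the fingers close. It gives the time, the measured TCP pose, the force and the opening at its end, in the units of the state.
- ctrl.get_state(): the state, without advancing time (a new reading comes with each control period).
- ctrl.get_image(name): name is "side" or "top" or "wrist"; returns a dict with "color" (400x640x3 uint8, red, green, blue), "range_z" (400x640 float32, m along the optical axis (not along the pixel's ray), 0 where there is no reading), "K" (3x3 intrinsics, pixels), "R" (3x3) and "t" (3): a world point X has camera coordinates R X + t. Camera axes: x right, y down, z forward; pixel columns grow to the right and rows downward; lengths in m; the calibration is good to about 2 mm. A picture is of the moment at which its call begins.
- ctrl.close_job(): hands the job in, once; it reports no verdict.
The state is a dict: "time": time; "joint_positions": joint angles; "qd": joint speeds; "joint_torque": joint torques, N m; "position": TCP position; "tool_rot": TCP orientation; "ft_force": force on the tool from outside, world axes, zero at the start; "torque": the same for the moment, N m; "grip_width": opening from 0.0 (shut) to 1.0 (fully open).
Only numpy, scipy, OpenCV 4.12 (cv2) and the standard library are available. Lean on these libraries where they do the work, as an engineer would, in place of code of your own. Each camera call takes 0.05 s, during which the arm holds its last target. There are 200 camera calls.

## Working session

There is one attempt and no reset: what is moved stays moved. The work goes in short steps, Python scripts to look and compute and a shell command to move; the robot and the scene stay as the last step left them, time stands still between calls to the robot, and variables do not carry over. Pictures are saved under pics/ and viewed, about 12 in all and at most 16, crops included, and the job is handed in when it is done.

```bash
mkdir -p pics
cat > h.py <<'E'
import numpy as np,cv2
from bench import ctrl
def snap(n,save=None):
    d=ctrl.get_image(n)
    if save: cv2.imwrite('pics/%s.png'%save,d['color'][:,:,::-1])
    return d
def cloud(d):
    K,R,t=d['K'],np.array(d['R']),np.array(d['t'])
    z=d['range_z'];v,u=np.mgrid[:z.shape[0],:z.shape[1]]
    P=np.stack([(u-K[0][2])/K[0][0]*z,(v-K[1][2])/K[1][1]*z,z],-1)
    W=(P-t)@R; W[z==0]=np.nan
    return W
E
python3 - <<'E'
from h import *
for n in('top','side'):
    d=snap(n,n+'0'); W=cloud(d); np.savez(n+'0.npz',W=W,c=d['color'],K=d['K'],R=d['R'],t=d['t'])
    print(n,d['K'],-np.array(d['R']).T@d['t'],d['R'])
    for p in [(100,100),(200,320),(300,500),(300,150)]: print(p,W[p].round(3))
s=ctrl.get_state();print(s,ctrl.grip_depth)
E
```

```text
top [[509.2004501    0.         318.3406108 ]
 [  0.         509.2004501  196.08919338]
 [  0.           0.           1.        ]] [0.39659636 0.04614033 1.38714326] [[ 0.01614814 -0.99986594  0.00270998]
 [-0.99556724 -0.01632976 -0.092624  ]
 [ 0.09265583 -0.00120227 -0.99569747]]
(100, 100) [ 0.785  0.658 -0.004]
(200, 320) [0.515 0.04  0.004]
(300, 500) [ 0.253 -0.449 -0.002]
(300, 150) [0.239 0.491 0.003]
side [[518.60633799   0.         309.36882256]
 [  0.         518.60633799 191.75910046]
 [  0.           0.           1.        ]] [ 0.55527979 -1.30013686  0.57625729] [[ 0.99973135  0.02307346 -0.00220079]
 [ 0.00669432 -0.37834252 -0.92564147]
 [-0.0221904   0.92537806 -0.37839534]]
(100, 100) [ 0.008 -0.039  0.302]
(200, 320) [ 0.553  0.055 -0.003]
(300, 500) [ 1.261  0.44  -0.589]
(300, 150) [ 0.225 -0.454  0.001]
{'time': 0.1, 'joint_positions': array([-1.14086678,  0.32174075, -0.07006298,  1.45153782,  0.02260823,
        1.37077513, -0.05689509]), 'qd': array([-0.00063726, -0.00168223, -0.00036617, -0.00186049, -0.00107997,
       -0.00286683, -0.00151228]), 'joint_torque': array([-2.07384928e-04, -4.92572308e+01, -4.05527288e-01, -3.13397706e+01,
       -6.41373731e-02,  3.95289296e-02,  5.98193606e-05]), 'position': array([0.2624321 , 0.59414347, 0.2215836 ]), 'tool_rot': array([-6.48417014e-01, -3.07370103e+00,  2.60312363e-03]), 'ft_force': array([-0.11792627, -0.45515139,  0.33833796]), 'torque': array([-0.03074774, -0.02006796,  0.00217317]), 'grip_width': 1.0007638524205211} 0.0187
```

View pics/top0.png

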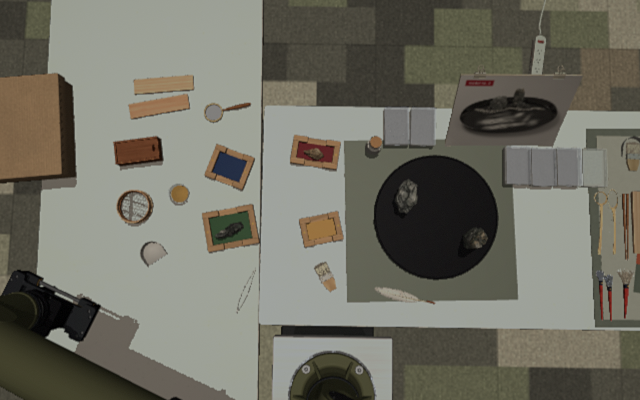

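View pics/side0.png

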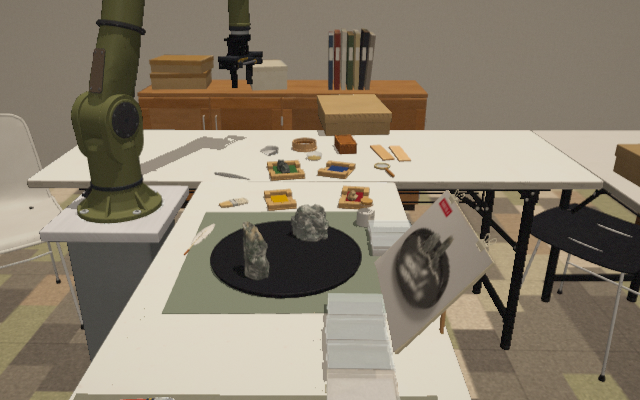

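Run:
```python
from h import *
f=np.load('top0.npz');W=f['W'];c=f['c']
hsv=cv2.cvtColor(c,cv2.COLOR_RGB2HSV)
def rect(P):
    (cx,cy),(a,b),th=cv2.minAreaRect(P.astype(np.float32))
    if a>b: a,b,th=b,a,th-90     # b long ; th = dir of short axis
    return np.round([cx,cy,a,b,((th+90)%180)-90],3)
# trays: plane hit at z=18mm from wood-coloured pixels
K,R,t=f['K'],f['R'],f['t'];C=-R.T@t
def hit(u,v,z):
    r=np.stack([(u-K[0,2])/K[0,0],(v-K[1,2])/K[1,1],np.ones_like(u)],-1)@R
    return (C+r*((z-C[2])/r[...,2])[...,None])[...,:2]
for n,(u,v) in dict(tall=(230,167),rough=(231,228),spur=(315,152),brown=(321,229)).items():
    m=np.zeros(c.shape[:2],bool);m[v-34:v+34,u-34:u+34]=1
    m&=(hsv[...,1]>75)&(hsv[...,2]>70)
    k,l,s,ce=cv2.connectedComponentsWithStats(m.astype(np.uint8))
    i=1+np.argmax(s[1:,4]);vv,uu=np.nonzero(l==i)
    print(n,rect(hit(uu*1.,vv*1.,.018)),'z',np.nanmedian(W[l==i][:,2]).round(4))
for n,(u,v) in dict(rough=(405,196),tall=(477,238)).items():
    w=W[v-30:v+30,u-30:u+30].reshape(-1,3)
    for lo,hi in((.025,.2),(.035,.065),(.05,.09)):
        p=w[(w[:,2]>lo)&(w[:,2]<hi)];
        if len(p)>5: print(n,lo,len(p),rect(p[:,:2]),np.nanmax(w[:,2]).round(3))
for n,(u,v) in dict(jar=(375,146),dish=(178,194)).items():
    w=W[v-12:v+12,u-12:u+12].reshape(-1,3);p=w[w[:,2]>.012];print(n,len(p),np.median(p,0).round(3),p[:,2].max())
b=c[130:260,190:350];cv2.imwrite('pics/c1.png',cv2.resize(b,None,fx=5,fy=4.6,interpolation=3)[:,:,::-1])
b=c[130:260,360:500];cv2.imwrite('pics/c2.png',cv2.resize(b,None,fx=4,fy=4,interpolation=3)[:,:,::-1])
```

```text
tall [  0.601   0.288   0.093   0.111 -19.512] z 0.0159
rough [ 0.435  0.28   0.106  0.138 11.431] z 0.0118
spur [ 0.644  0.056  0.079  0.128 -7.595] z 0.0114
brown [ 0.436  0.037  0.077  0.106 12.634] z 0.0082
rough 0.025 539 [ 5.2500e-01 -1.8800e-01  5.6000e-02  8.5000e-02  5.8149e+01] 0.097
rough 0.035 122 [ 5.2600e-01 -1.8900e-01  5.6000e-02  8.1000e-02  5.8149e+01] 0.097
rough 0.05 433 [ 5.2500e-01 -1.8800e-01  5.6000e-02  7.7000e-02  5.6508e+01] 0.097
tall 0.025 384 [ 0.415 -0.36   0.039  0.057 35.033] 0.127
tall 0.035 66 [ 4.2100e-01 -3.5300e-01  1.8000e-02  5.8000e-02  6.1873e+01] 0.127
tall 0.05 105 [ 4.1700e-01 -3.5800e-01  3.0000e-02  5.7000e-02  3.7002e+01] 0.127
jar 258 [ 0.66  -0.102  0.044] 0.07611785796773926
dish 57 [0.528 0.427 0.018] 0.02573785115005866
```

View pics/c1.png

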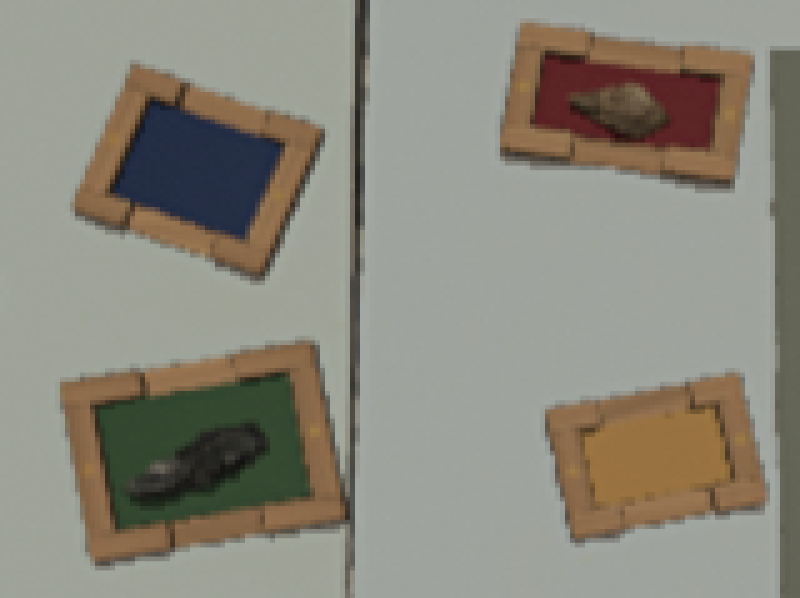

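```bash
cat > plan.py <<'E'
# usage: plan.py x y z jaw_heading_deg [mm per row]
import sys; from h import *
from scipy.spatial.transform import Rotation as Ro
x,y,z,h=map(float,sys.argv[1:5]); step=float(sys.argv[5]) if len(sys.argv)>5 else 50
s=ctrl.get_state(); p=np.array(s['position']); M=Ro.from_rotvec(s['tool_rot']).as_matrix()
hd=np.degrees(np.arctan2(M[1,1],M[0,1])); dh=(h-hd+90)%180-90
d=np.array([x,y,z])-p
print('pos',p.round(4),'jaw',hd.round(2),'tilt',np.degrees(np.arccos(-M[2,2])).round(2),'q7',s['joint_positions'][6].round(2),'t',round(s['time'],2),'w',round(s['grip_width'],3),'F',np.round(s['ft_force'],1))
n=int(max(1,np.ceil(np.linalg.norm(d)*1000/step),np.ceil(abs(np.radians(dh))/.17)))
tw=-np.radians(dh)/n
print('n',n,'total mm',(M.T@d*1000).round(1),'twist',-np.radians(dh).round(3))
rows=[]
for i in range(n):
    R=M@Ro.from_euler('z',tw*i).as_matrix(); rows.append(list((R.T@d*1000/n).round(0))+[round(tw,3)])
for r in rows: print(r)
E
python3 plan.py 0.644 0.056 0.2 -7.6
```

```text
pos [0.2624 0.5941 0.2216] jaw 66.18 tilt 0.1 q7 -0.06 t 0.1 w 1.001 F [-0.1 -0.5  0.3]
n 14 total mm [-566.4 -338.1   22.2] twist 1.288
[np.float64(-40.0), np.float64(-24.0), np.float64(2.0), np.float64(0.092)]
[np.float64(-43.0), np.float64(-20.0), np.float64(2.0), np.float64(0.092)]
[np.float64(-44.0), np.float64(-16.0), np.float64(2.0), np.float64(0.092)]
[np.float64(-46.0), np.float64(-12.0), np.float64(2.0), np.float64(0.092)]
[np.float64(-46.0), np.float64(-8.0), np.float64(2.0), np.float64(0.092)]
[np.float64(-47.0), np.float64(-4.0), np.float64(2.0), np.float64(0.092)]
[np.float64(-47.0), np.float64(1.0), np.float64(2.0), np.float64(0.092)]
[np.float64(-47.0), np.float64(5.0), np.float64(2.0), np.float64(0.092)]
[np.float64(-46.0), np.float64(9.0), np.float64(2.0), np.float64(0.092)]
[np.float64(-45.0), np.float64(13.0), np.float64(2.0), np.float64(0.092)]
[np.float64(-44.0), np.float64(18.0), np.float64(2.0), np.float64(0.092)]
[np.float64(-42.0), np.float64(21.0), np.float64(2.0), np.float64(0.092)]
[np.float64(-40.0), np.float64(25.0), np.float64(2.0), np.float64(0.092)]
[np.float64(-37.0), np.float64(29.0), np.float64(2.0), np.float64(0.092)]
```

```bash
sed -i 's/rows: print(r)/rows: print(*map(float,r))/' plan.py
python3 -m inch '[[1,-40,-24,2,0.092],[1,-43,-20,2,0.092],[1,-44,-16,2,0.092],[1,-46,-12,2,0.092],[1,-46,-8,2,0.092]]'
python3 -m inch '[[1,-47,-4,2,0.092],[1,-47,1,2,0.092],[1,-47,5,2,0.092],[1,0,0,0,0]]'
python3 -c "
from h import *
d=snap('wrist','w_rough');np.savez('w_rough.npz',W=cloud(d),c=d['color'])"
python3 plan.py 0.644 0.056 0.2 -7.6
```

```text
time: 0.72
position: [0.3973, 0.3999, 0.2079]
tool_rot: [-1.338, -2.839, 0.009]
ft_force: [1.3, -0.1, 1.3]
grip_width: 0.997
time: 1.23
position: [0.4822, 0.2742, 0.2002]
tool_rot: [-1.74, -2.614, 0.014]
ft_force: [-0.0, 0.5, 0.1]
grip_width: 0.999
pos [0.4805 0.2769 0.2002] jaw 22.95 tilt 0.51 q7 -0.14 t 1.27 w 0.996 F [0.5 0.1 0.5]
n 6 total mm [-2.671e+02  6.440e+01  2.000e-01] twist 0.533
-45.0 11.0 0.0 0.089
-43.0 15.0 0.0 0.089
-42.0 18.0 0.0 0.089
-40.0 22.0 0.0 0.089
-38.0 26.0 0.0 0.089
-36.0 29.0 0.0 0.089
```

```bash
python3 -m inch '[[1,-45,11,0,0.089],[1,-43,15,0,0.089],[1,-42,18,0,0.089],[1,-40,22,0,0.089],[1,-38,26,0,0.089]]'
python3 -m inch '[[1,-36,29,0,0.089],[1,0,0,0,0]]'
python3 -c "
from h import *
d=snap('wrist','w_spur');np.savez('w_spur.npz',W=cloud(d),c=d['color'])
a=np.hstack([cv2.resize(cv2.imread('pics/%s.png'%n),(400,250)) for n in('w_rough','w_spur')]);cv2.imwrite('pics/both.png',a)"
python3 plan.py 0.644 0.056 0.2 -7.6
```

```text
time: 1.9
position: [0.6157, 0.1047, 0.1978]
tool_rot: [-2.25, -2.18, 0.012]
ft_force: [-0.0, 0.6, -0.6]
grip_width: 0.996
time: 2.15
position: [0.645, 0.0663, 0.1963]
tool_rot: [-2.348, -2.074, 0.015]
ft_force: [-0.6, -0.2, -0.3]
grip_width: 1.0
pos [0.644  0.0696 0.1961] jaw -6.85 tilt 0.8 q7 -0.15 t 2.2 w 0.998 F [-0.1  0.5  0.7]
n 1 total mm [-13.5   1.6  -3.9] twist 0.013
-14.0 2.0 -4.0 0.013
```

View pics/both.png

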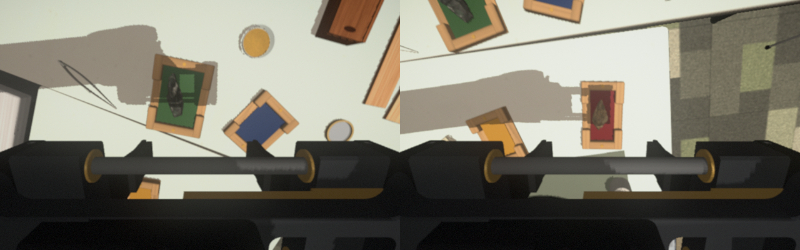

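```bash
cat > foot.py <<'E'
from h import *
def rect(P):
    (cx,cy),(a,b),th=cv2.minAreaRect(P.astype(np.float32))
    if a>b: a,b,th=b,a,th-90
    return np.round([cx,cy,a,b,((th+90)%180)-90],3)
def pca(q):
    c=q.mean(0); w,v=np.linalg.eigh(np.cov((q-c).T)); a=np.degrees(np.arctan2(v[1,0],v[0,0])); return c.round(4),round((a+90)%180-90,1)
def tray(W,c,ctr):
    hsv=cv2.cvtColor(c,cv2.COLOR_RGB2HSV)
    m=(np.linalg.norm(W[...,:2]-ctr,axis=-1)<.1)&(hsv[...,1]>75)&(hsv[...,2]>60)
    k,l,s,_=cv2.connectedComponentsWithStats(m.astype(np.uint8)); i=1+np.argmax(s[1:,4])
    return rect(W[l==i][:,:2])
def stone(W,ctr,th,hx,hy,z0=.0105):
    t=np.radians(th);d=W[...,:2]-ctr
    X=d@[np.cos(t),np.sin(t)];Y=d@[-np.sin(t),np.cos(t)]
    m=(abs(X)<hx)&(abs(Y)<hy); q=W[m]; f=np.percentile(q[:,2],20)
    p=q[q[:,2]>z0]; return 'felt z',f.round(4),len(p),'top',p[:,2].max().round(4),rect(p[:,:2]),pca(p[:,:2])
E
python3 - <<'E'
from foot import *
for n,T,ctr,th,hx,hy in(('w_rough','rough',(.435,.28),11.4,.036,.052),('w_spur','spur',(.644,.056),-7.6,.021,.047),('w_rough','tall',(.601,.288),-19.5,.03,.04),('w_spur','brown',(.436,.037),12.6,.02,.03)):
    for src in(n,'top0'):
        f=np.load(src+'.npz');W=f['W'].astype(float);r=tray(W,f['c'],ctr);print(T,src,r)
        if T in('rough','spur'): print('   ',*stone(W,r[:2],r[4],hx,hy),*stone(W,r[:2],r[4],hx,hy,.015)[2:])
E
```

```text
rough w_rough [ 0.436  0.281  0.106  0.14  11.283]
    felt z 0.2845 45576 top 0.3236 [  0.432   0.282   0.064   0.065 -16.186] (array([0.4342, 0.2832]), np.float64(-68.5)) 45553 top 0.3236 [  0.432   0.282   0.064   0.065 -16.186] (array([0.4342, 0.2832]), np.float64(-68.5))
rough top0 [ 0.435  0.28   0.107  0.138 11.36 ]
    felt z 0.0042 286 top 0.0453 [ 0.436  0.28   0.07   0.099 12.131] (array([0.4296, 0.2778]), np.float64(28.4)) 231 top 0.0453 [ 0.427  0.275  0.034  0.092 20.491] (array([0.4278, 0.2781]), np.float64(28.6))
spur w_spur [ 0.646  0.057  0.078  0.128 -7.842]
    felt z 0.2837 21799 top 0.3195 [ 0.647  0.065  0.042  0.07  -7.152] (array([0.6507, 0.0916]), np.float64(83.8)) 21662 top 0.3195 [ 0.647  0.065  0.042  0.07  -7.152] (array([0.6508, 0.0918]), np.float64(83.4))
spur top0 [ 0.645  0.057  0.078  0.128 -7.321]
    felt z 0.0043 163 top 0.0326 [ 0.644  0.059  0.04   0.088 -5.026] (array([0.6409, 0.0574]), np.float64(-10.6)) 101 top 0.0326 [  0.644   0.061   0.028   0.051 -26.981] (array([0.6392, 0.0574]), np.float64(-14.7))
tall w_rough [ 0.585  0.295  0.111  0.13  72.059]
tall top0 [  0.601   0.288   0.093   0.112 -19.555]
brown w_spur [ 0.432  0.038  0.088  0.104 12.469]
brown top0 [ 0.437  0.037  0.078  0.106 12.556]
```

Run:
```python
from foot import *
for n,ctr,th,hx,hy in(('w_rough',(.436,.281),11.3,.034,.050),('w_spur',(.645,.057),-7.6,.020,.046)):
    f=np.load(n+'.npz');W=f['W'].astype(float)
    W[(W[...,2]>.06)]=np.nan; r=tray(W,f['c'],ctr);print(n,r)
    for z0 in(.011,.014,.018): print('   ',*stone(W,r[:2],r[4],hx,hy,z0))
    m=np.linalg.norm(W[...,:2]-ctr,axis=-1)<.08; v,u=np.nonzero(m)
    cr=f['c'][v.min():v.max(),u.min():u.max()]; print(v.min(),u.min(),cr.shape)
    cv2.imwrite('pics/x_%s.png'%n,cv2.resize(cr,(390,390),interpolation=3)[:,:,::-1])
cv2.imwrite('pics/x.png',np.hstack([cv2.imread('pics/x_w_rough.png'),cv2.imread('pics/x_w_spur.png')]))
```

```text
w_rough [ 0.436  0.281  0.106  0.14  11.283]
    felt z 0.0062 1271 top 0.0431 [4.2700e-01 2.8300e-01 2.7000e-02 8.0000e-02 3.3494e+01] (array([0.4296, 0.283 ]), np.float64(27.8))
    felt z 0.0062 1258 top 0.0431 [4.2700e-01 2.8300e-01 2.7000e-02 8.0000e-02 3.3494e+01] (array([0.4295, 0.283 ]), np.float64(28.0))
    felt z 0.0062 1209 top 0.0431 [4.2600e-01 2.8200e-01 2.7000e-02 7.9000e-02 3.6559e+01] (array([0.4292, 0.2831]), np.float64(28.2))
86 221 (134, 132, 3)
w_spur [ 0.646  0.057  0.078  0.128 -7.842]
    felt z 0.0062 744 top 0.0306 [ 6.440e-01  5.900e-02  2.900e-02  5.500e-02 -3.148e+01] (array([0.6424, 0.0595]), np.float64(-11.8))
    felt z 0.0062 661 top 0.0306 [ 0.641  0.06   0.03   0.053 12.28 ] (array([0.6421, 0.0589]), np.float64(-11.5))
    felt z 0.0062 422 top 0.0306 [ 6.420e-01  6.100e-02  2.000e-02  4.700e-02 -3.346e+01] (array([0.6405, 0.0608]), np.float64(-15.1))
117 257 (127, 131, 3)
```

View pics/x.png

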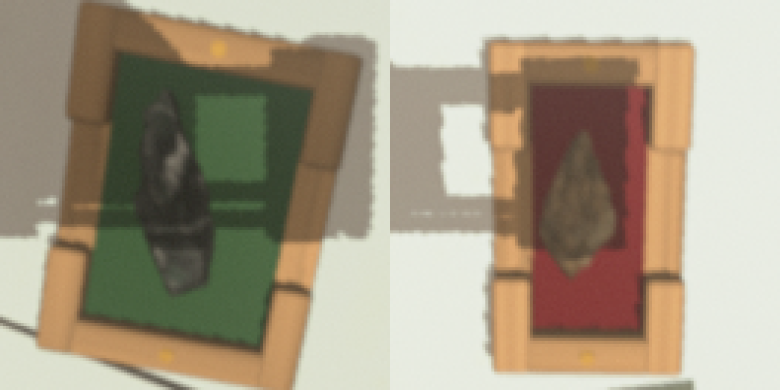

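```bash
python3 -m inch '[[1,-12,0,0,0.03],[1,0,0,50,0],[1,0,0,50,0],[1,0,0,30,0],[1,0,0,0,0]]' 10
python3 plan.py 0.643 0.058 0.0075 -9.5 10
```

```text
time: 2.82
position: [0.6381, 0.0671, 0.064]
tool_rot: [-2.36, -2.052, 0.008]
ft_force: [0.0, -0.1, 0.4]
grip_width: 1.001
pos [0.6381 0.0671 0.064 ] jaw -7.98 tilt 0.88 q7 -0.13 t 2.83 w 1.001 F [ 0.  -0.1  0.4]
n 6 total mm [-8.6  6.9 56.3] twist 0.026
-1.0 1.0 9.0 0.004
-1.0 1.0 9.0 0.004
-1.0 1.0 9.0 0.004
-1.0 1.0 9.0 0.004
-1.0 1.0 9.0 0.004
-1.0 1.0 9.0 0.004
```

```bash
python3 -m inch '[[1,-9,7,15,0.03],[1,0,0,15,0],[1,0,0,0,0],[1,0,0,0,0]]' 10
python3 plan.py 0.643 0.058 0.0075 -9.5 10|head -3
```

```text
time: 3.32
position: [0.6463, 0.0578, 0.0361]
tool_rot: [-2.394, -2.017, -0.001]
ft_force: [0.2, 0.1, -0.2]
grip_width: 1.001
pos [0.6463 0.0578 0.0361] jaw -9.76 tilt 0.67 q7 -0.13 t 3.33 w 1.001 F [ 0.2  0.1 -0.2]
n 3 total mm [-0.6 -3.  28.6] twist -0.005
-0.0 -1.0 10.0 -0.002
```

```bash
python3 -m inch '[[1,0,-3,12,0],[1,0,0,10,0],[1,0,0,5,0],[1,0,0,0,0],[1,0,0,0,0]]' 10
python3 plan.py 0.643 0.058 0.0075 -9.5 10|head -3
```

```text
time: 3.95
position: [0.6432, 0.059, 0.0078]
tool_rot: [-2.393, -2.017, -0.002]
ft_force: [0.3, -0.3, -0.4]
grip_width: 0.994
pos [0.6432 0.059  0.0078] jaw -9.74 tilt 0.66 q7 -0.12 t 3.95 w 0.994 F [ 0.3 -0.3 -0.4]
n 1 total mm [-1.  -0.1  0.3] twist -0.004
-1.0 -0.0 0.0 -0.004
```

```bash
python3 -m inch '[[-1,0,0,0,0],[-1,0,0,0,0],[-1,0,0,0,0],[-1,0,0,0,0],[-1,0,0,0,0]]' 10
python3 -m inch '[[-1,0,0,0,0],[-1,0,0,0,0],[-1,0,0,-4,0],[-1,0,0,-10,0],[-1,0,0,-20,0]]' 10
python3 -m inch '[[-1,0,0,-20,0],[-1,0,0,-20,0],[-1,0,0,0,0]]' 10
python3 plan.py 0.436 0.037 0.075 12.6 30
```

```text
time: 4.58
position: [0.644, 0.059, 0.0088]
tool_rot: [-2.394, -2.018, -0.004]
ft_force: [-0.7, 1.2, -0.8]
grip_width: 0.516
time: 5.2
position: [0.6427, 0.0586, 0.043]
tool_rot: [-2.393, -2.017, 0.001]
ft_force: [-0.0, -0.8, -0.9]
grip_width: 0.323
time: 5.58
position: [0.6457, 0.0582, 0.0904]
tool_rot: [-2.396, -2.019, -0.01]
ft_force: [0.4, 0.4, -0.4]
grip_width: 0.327
pos [0.6457 0.0582 0.0904] jaw -9.76 tilt 0.62 q7 -0.15 t 5.58 w 0.327 F [ 0.4  0.4 -0.4]
n 8 total mm [ -56.6 -203.    15.3] twist -0.39
-7.0 -25.0 2.0 -0.049
-6.0 -26.0 2.0 -0.049
-5.0 -26.0 2.0 -0.049
-3.0 -26.0 2.0 -0.049
-2.0 -26.0 2.0 -0.049
-1.0 -26.0 2.0 -0.049
1.0 -26.0 2.0 -0.049
2.0 -26.0 2.0 -0.049
```

```bash
python3 -m inch '[[-1,-7,-25,0,-0.049],[-1,-6,-26,0,-0.049],[-1,-5,-26,0,-0.049],[-1,-3,-26,0,-0.049],[-1,-2,-26,0,-0.049]]' 10
python3 -m inch '[[-1,-1,-26,0,-0.049],[-1,1,-26,0,-0.049],[-1,2,-26,0,-0.049],[-1,0,0,0,0]]' 10
python3 plan.py 0.436 0.037 0.075 12.6 30
python3 -c "
from h import *
d=snap('wrist','w3');np.savez('w3.npz',W=cloud(d),c=d['color'])"
```

```text
time: 6.2
position: [0.5114, 0.0437, 0.089]
tool_rot: [-2.122, -2.306, -0.009]
ft_force: [0.2, -0.1, -0.6]
grip_width: 0.323
time: 6.7
position: [0.4282, 0.0347, 0.0877]
tool_rot: [-1.939, -2.459, -0.007]
ft_force: [-0.0, -0.2, -1.1]
grip_width: 0.324
pos [0.4282 0.0347 0.0877] jaw 13.47 tilt 0.64 q7 0.09 t 6.7 w 0.324 F [-0.  -0.2 -1.1]
n 1 total mm [ 0.2  8.2 12.6] twist 0.015
0.0 8.0 13.0 0.015
```

View pics/w3.png

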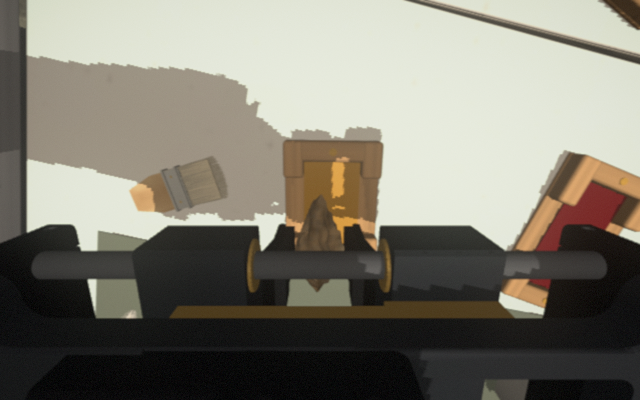

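```bash
python3 -m inch '[[-1,0,9,0,0.015],[-1,0,0,20,0],[-1,0,0,20,0],[-1,0,0,10,0],[-1,0,0,0,0]]' 10
python3 plan.py 0.437 0.0375 0.0088 12.6 30
```

```text
time: 7.38
position: [0.4463, 0.0384, 0.0377]
tool_rot: [-1.968, -2.445, -0.013]
ft_force: [0.2, 0.3, -0.2]
grip_width: 0.325
pos [0.4463 0.0384 0.0377] jaw 12.33 tilt 0.5 q7 0.12 t 7.38 w 0.325 F [ 0.2  0.3 -0.2]
n 2 total mm [ 0.8 -9.4 28.8] twist -0.005
0.0 -5.0 14.0 -0.002
0.0 -5.0 14.0 -0.002
```

```bash
python3 -m inch '[[-1,0,-8,4,0],[-1,0,-2,4,0],[-1,0,0,0,0],[-1,0,0,0,0]]' 10
python3 plan.py 0.437 0.0375 0.0088 12.6 30
```

```text
time: 7.88
position: [0.4373, 0.0365, 0.0306]
tool_rot: [-1.969, -2.445, -0.016]
ft_force: [-0.1, 0.1, -0.2]
grip_width: 0.324
pos [0.4373 0.0365 0.0306] jaw 12.3 tilt 0.6 q7 0.12 t 7.88 w 0.324 F [-0.1  0.1 -0.2]
n 1 total mm [ 0.9 -0.2 21.8] twist -0.005
1.0 -0.0 22.0 -0.005
```

```bash
python3 -m inch '[[-1,1,0,8,0],[-1,0,0,5,0],[-1,0,0,3,0],[-1,0,0,2,0],[-1,0,0,0,0]]' 10
python3 plan.py 0.437 0.0375 0.0088 12.6 30
```

```text
time: 8.5
position: [0.4374, 0.0378, 0.0113]
tool_rot: [-1.969, -2.445, -0.016]
ft_force: [0.3, 0.4, -1.2]
grip_width: 0.323
pos [0.4374 0.0378 0.0113] jaw 12.31 tilt 0.61 q7 0.13 t 8.5 w 0.323 F [ 0.3  0.4 -1.2]
n 1 total mm [-0.2 -0.5  2.5] twist -0.005
-0.0 -0.0 3.0 -0.005
```

```bash
python3 -m inch '[[-1,0,0,1,0],[-1,0,0,1,0],[-1,0,0,0.5,0],[-1,0,0,0,0]]' 10
python3 plan.py 0.437 0.0375 0.0088 12.6 30|head -1
python3 -m inch '[[-0.25,0,0,0,0],[-0.1,0,0,0,0],[0.1,0,0,0,0],[0.3,0,0,0,0],[0.3,0,0,0,0]]' 10
python3 -m inch '[[0.3,0,0,-8,0],[0.4,0,0,-15,0],[1,0,0,-30,0],[1,0,0,-40,0],[1,0,0,-20,0]]' 10
python3 plan.py 0.428 0.2825 0.1 28 50
```

```text
time: 9.0
position: [0.4378, 0.0379, 0.009]
tool_rot: [-1.97, -2.446, -0.017]
ft_force: [0.3, -0.0, -0.1]
grip_width: 0.323
pos [0.4378 0.0379 0.009 ] jaw 12.3 tilt 0.64 q7 0.13 t 9.0 w 0.323 F [ 0.3 -0.  -0.1]
time: 9.62
position: [0.4381, 0.0379, 0.0093]
tool_rot: [-1.97, -2.446, -0.018]
ft_force: [-0.1, 0.4, 1.1]
grip_width: 0.631
time: 10.25
position: [0.4367, 0.0362, 0.128]
tool_rot: [-1.971, -2.445, -0.017]
ft_force: [-0.5, 0.7, -0.8]
grip_width: 0.944
pos [0.4367 0.0362 0.128 ] jaw 12.25 tilt 0.61 q7 0.05 t 10.25 w 0.944 F [-0.5  0.7 -0.8]
n 5 total mm [242.3  43.6  30.1] twist -0.275
48.0 9.0 6.0 -0.055
48.0 11.0 6.0 -0.055
47.0 14.0 6.0 -0.055
46.0 17.0 6.0 -0.055
45.0 19.0 6.0 -0.055
```

```bash
python3 -m inch '[[0.3,48,9,3,-0.028],[0.3,48,11,3,-0.028],[0.3,48,11,3,-0.028],[0.3,48,12,3,-0.028],[0.3,47,13,3,-0.028]]' 10
python3 -m inch '[[0.3,0,0,20,0],[0.3,0,0,20,0],[0.3,0,0,0,0]]' 10
python3 plan.py 0.429 0.2815 0.04 20 30
```

```text
time: 10.88
position: [0.4329, 0.2855, 0.1263]
tool_rot: [1.8, 2.564, 0.039]
ft_force: [1.1, 0.2, -0.4]
grip_width: 0.657
time: 11.25
position: [0.4333, 0.2924, 0.0892]
tool_rot: [1.788, 2.571, 0.047]
ft_force: [-0.3, 0.2, 0.5]
grip_width: 0.651
pos [0.4333 0.2924 0.0892] jaw 20.38 tilt 1.8 q7 -0.27 t 11.25 w 0.651 F [-0.3  0.2  0.5]
n 2 total mm [-9.2 -9.3 48.9] twist 0.007
-5.0 -5.0 24.0 0.003
-5.0 -5.0 24.0 0.003
```

```bash
python3 -m inch '[[0.3,-8,-8,15,0],[0.3,-2,-2,15,0],[0.3,0,0,6,0],[0.3,0,0,0,0],[0.3,0,0,0,0]]' 10
python3 plan.py 0.429 0.2815 0.0075 20 30
```

```text
time: 11.88
position: [0.4294, 0.279, 0.0532]
tool_rot: [1.79, 2.568, 0.052]
ft_force: [1.2, 0.0, 0.6]
grip_width: 0.651
pos [0.4294 0.279  0.0532] jaw 20.25 tilt 1.98 q7 -0.25 t 11.88 w 0.651 F [1.2 0.  0.6]
n 2 total mm [ 2.1 -1.  45.7] twist 0.004
1.0 -1.0 23.0 0.002
1.0 -1.0 23.0 0.002
```

```bash
python3 -m inch '[[0.3,2,-1,15,0],[0.3,0,0,15,0],[0.3,0,0,8,0],[0.3,0,0,4,0],[0.3,0,0,0,0]]' 10
python3 plan.py 0.429 0.2815 0.0085 20 30
```

```text
time: 12.5
position: [0.4288, 0.2818, 0.0079]
tool_rot: [1.789, 2.569, 0.051]
ft_force: [-0.2, 0.2, -0.3]
grip_width: 0.65
pos [0.4288 0.2818 0.0079] jaw 20.28 tilt 1.95 q7 -0.24 t 12.5 w 0.65 F [-0.2  0.2 -0.3]
n 1 total mm [-0.3  0.1 -0.6] twist 0.005
-0.0 0.0 -1.0 0.005
```

```bash
python3 -m inch '[[-1,0,0,0,0],[-1,0,0,0,0],[-1,0,0,0,0],[-1,0,0,0,0],[-1,0,0,0,0]]' 12
python3 -m inch '[[-1,0,0,0,0],[-1,0,0,0,0]]' 12
python3 plan.py 0.645 0.057 0.09 -7.7 25|head -1
python3 -m inch '[[-1,0,0,-4,0],[-1,0,0,-10,0],[-1,0,0,-20,0],[-1,0,0,-25,0],[-1,0,0,-25,0]]' 12
python3 plan.py 0.645 0.057 0.09 -7.7 30
python3 -c "
from h import *
d=snap('wrist','w4')"
```

```text
time: 13.12
position: [0.4295, 0.2823, 0.009]
tool_rot: [1.789, 2.568, 0.054]
ft_force: [-0.9, 0.8, -0.4]
grip_width: 0.327
time: 13.38
position: [0.4294, 0.2822, 0.0089]
tool_rot: [1.789, 2.568, 0.054]
ft_force: [0.1, 0.5, -0.2]
grip_width: 0.325
pos [0.4294 0.2822 0.0089] jaw 20.27 tilt 2.06 q7 -0.24 t 13.38 w 0.325 F [ 0.1  0.5 -0.2]
time: 14.0
position: [0.4258, 0.2794, 0.0954]
tool_rot: [1.79, 2.569, 0.048]
ft_force: [0.5, 0.3, -0.5]
grip_width: 0.329
pos [0.4258 0.2794 0.0954] jaw 20.26 tilt 1.87 q7 -0.26 t 14.0 w 0.329 F [ 0.5  0.3 -0.5]
n 11 total mm [-284.6  128.4    6.8] twist 0.488
-26.0 12.0 1.0 0.044
-25.0 13.0 1.0 0.044
-25.0 14.0 1.0 0.044
-24.0 15.0 1.0 0.044
-23.0 16.0 1.0 0.044
-23.0 17.0 1.0 0.044
-22.0 18.0 1.0 0.044
-21.0 19.0 1.0 0.044
-20.0 20.0 1.0 0.044
-19.0 21.0 1.0 0.044
-18.0 22.0 1.0 0.044
```

View pics/w4.png

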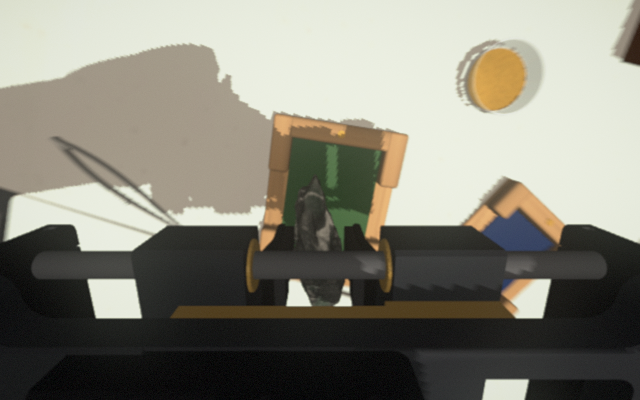

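```bash
python3 -m inch '[[-1,-26,12,0,0.044],[-1,-25,13,0,0.044],[-1,-25,14,0,0.044],[-1,-24,15,0,0.044],[-1,-23,16,0,0.044]]' 12
python3 -m inch '[[-1,-23,17,0,0.044],[-1,-22,18,0,0.044],[-1,-21,19,0,0.044],[-1,-20,20,0,0.044],[-1,-19,21,0,0.044]]' 12
python3 -m inch '[[-1,-18,22,0,0.044],[-1,0,0,0,0]]' 12
python3 plan.py 0.645 0.057 0.05 -7.7 30
```

```text
time: 14.68
position: [0.5331, 0.1731, 0.0996]
tool_rot: [2.078, 2.345, 0.059]
ft_force: [0.7, -0.1, -0.9]
grip_width: 0.327
time: 15.3
position: [0.6377, 0.0621, 0.0992]
tool_rot: [2.343, 2.087, 0.059]
ft_force: [-0.5, -0.3, -0.6]
grip_width: 0.33
time: 15.55
position: [0.6604, 0.0361, 0.0989]
tool_rot: [2.395, 2.024, 0.057]
ft_force: [-0.5, -0.0, -1.3]
grip_width: 0.331
pos [0.6604 0.0361 0.0989] jaw -9.61 tilt 2.1 q7 -0.11 t 15.55 w 0.331 F [-0.5 -0.  -1.3]
n 2 total mm [ 16.9 -20.   48.8] twist -0.033
8.0 -10.0 24.0 -0.017
9.0 -10.0 24.0 -0.017
```

```bash
python3 -m inch '[[-1,13,-15,10,-0.03],[-1,3,-4,10,0],[-1,0,0,10,0],[-1,0,0,0,0],[-1,0,0,0,0]]' 12
python3 plan.py 0.645 0.057 0.04 -7.7 30
```

```text
time: 16.18
position: [0.6417, 0.0606, 0.0652]
tool_rot: [2.36, 2.071, 0.055]
ft_force: [0.0, -0.1, 0.3]
grip_width: 0.325
pos [0.6417 0.0606 0.0652] jaw -7.49 tilt 1.99 q7 -0.11 t 16.18 w 0.325 F [ 0.  -0.1  0.3]
n 1 total mm [-3.8  3.1 25.2] twist 0.004
-4.0 3.0 25.0 0.004
```

```bash
python3 -m inch '[[-1,-4,3,10,0],[-1,0,0,10,0],[-1,0,0,8,0],[-1,0,0,0,0],[-1,0,0,0,0]]' 12
python3 plan.py 0.645 0.057 0.009 -7.7 30
```

```text
time: 16.8
position: [0.6457, 0.0557, 0.0354]
tool_rot: [2.361, 2.069, 0.055]
ft_force: [0.6, 0.4, -0.0]
grip_width: 0.327
pos [0.6457 0.0557 0.0354] jaw -7.56 tilt 2.0 q7 -0.09 t 16.8 w 0.327 F [ 0.6  0.4 -0. ]
n 1 total mm [ 0.5 -1.5 26.4] twist 0.003
1.0 -2.0 26.0 0.003
```

```bash
python3 -c "
from h import *
d=snap('wrist','w5')
s=snap('side','s5')
a=np.hstack([cv2.resize(cv2.imread('pics/w5.png')[60:330,180:460],(400,386)),cv2.resize(cv2.imread('pics/s5.png')[140:240,300:400],(390,386),interpolation=3)]);cv2.imwrite('pics/v5.png',a)"
```

```text
(no output)
```

View pics/v5.png

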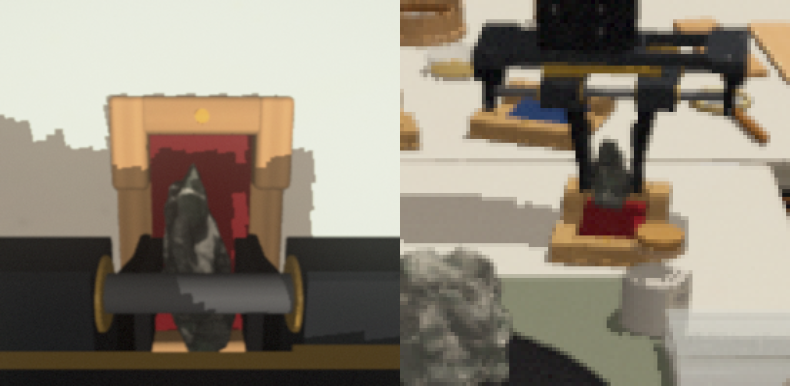

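Run:
```python
from foot import *
d=snap('wrist');W=cloud(d).astype(float);h=cv2.cvtColor(d['color'],cv2.COLOR_RGB2HSV)
t=np.radians(-7.6);dd=W[...,:2]-[.645,.057];X=dd@[np.cos(t),np.sin(t)];Y=dd@[-np.sin(t),np.cos(t)]
m=(W[...,2]>.02)&(W[...,2]<.075)&(abs(X)<.016)&(abs(Y)<.07)
for lo in np.arange(-.07,.07,.01):
    k=m&(Y>=lo)&(Y<lo+.01)
    if k.sum()>3: print(lo.round(2),k.sum(),X[k].min().round(4),X[k].max().round(4),Y[k].min().round(4),Y[k].max().round(4),np.percentile(W[k][:,2],[2,50,98]).round(3))
```

```text
-0.04 95 -0.007 0.012 -0.0394 -0.03 [0.04  0.051 0.053]
-0.03 355 -0.0114 0.0141 -0.03 -0.02 [0.048 0.055 0.058]
-0.02 531 -0.0156 0.0142 -0.02 -0.01 [0.052 0.059 0.063]
-0.01 71 -0.0154 0.0143 -0.0099 -0.0001 [0.036 0.045 0.074]
0.0 815 -0.016 0.0159 0.0 0.01 [0.037 0.055 0.067]
0.01 786 -0.0136 0.007 0.01 0.02 [0.04  0.062 0.066]
0.02 670 -0.0138 0.0052 0.02 0.03 [0.039 0.061 0.066]
0.03 442 -0.0109 0.0022 0.03 0.04 [0.043 0.059 0.062]
0.04 8 -0.0027 -0.0018 0.0401 0.0407 [0.045 0.053 0.058]
0.05 12 -0.0159 0.0124 0.0506 0.057 [0.02  0.02  0.021]
```

```bash
python3 -m inch '[[-1,0,-1,10,0],[-1,0,0,7,0],[-1,0,0,4,0],[-1,0,0,2,0],[-1,0,0,0,0]]' 12
python3 plan.py 0.645 0.057 0.009 -7.7 30|head -2
```

```text
time: 17.58
position: [0.6453, 0.0567, 0.011]
tool_rot: [2.36, 2.069, 0.055]
ft_force: [1.1, 0.7, 0.1]
grip_width: 0.324
pos [0.6453 0.0567 0.011 ] jaw -7.53 tilt 2.03 q7 -0.08 t 17.57 w 0.324 F [1.1 0.7 0.1]
n 1 total mm [ 0.2 -0.4  2. ] twist 0.003
```

```bash
python3 -m inch '[[-1,0,0,1,0],[-1,0,0,0.7,0],[-1,0,0,0.5,0],[-1,0,0,0,0]]' 12
python3 plan.py 0.645 0.057 0.009 -7.7 30|head -2
python3 -m inch '[[-0.25,0,0,0,0],[-0.1,0,0,0,0],[0.1,0,0,0,0],[0.3,0,0,0,0],[0.3,0,0,0,0]]' 12
python3 -m inch '[[0.3,0,0,-8,0],[0.4,0,0,-15,0],[1,0,0,-30,0],[1,0,0,-40,0],[1,0,0,-40,0]]' 12
python3 plan.py 0.53 -0.12 0.2 57 35
```

```text
time: 18.08
position: [0.6459, 0.0568, 0.0094]
tool_rot: [2.36, 2.069, 0.057]
ft_force: [-0.1, 0.2, -1.3]
grip_width: 0.331
pos [0.6459 0.0568 0.0094] jaw -7.53 tilt 2.09 q7 -0.08 t 18.07 w 0.331 F [-0.1  0.2 -1.3]
n 1 total mm [ 0.1 -1.   0.4] twist 0.003
time: 18.7
position: [0.6464, 0.0568, 0.0099]
tool_rot: [2.359, 2.069, 0.058]
ft_force: [-0.1, 0.8, 0.8]
grip_width: 0.633
time: 19.32
position: [0.6405, 0.0535, 0.1468]
tool_rot: [2.362, 2.07, 0.052]
ft_force: [0.3, 0.7, 0.1]
grip_width: 0.947
pos [0.6405 0.0535 0.1468] jaw -7.56 tilt 1.91 q7 -0.13 t 19.32 w 0.947 F [0.3 0.7 0.1]
n 7 total mm [-185.1  -85.5  -59.7] twist -1.127
-26.0 -12.0 -9.0 -0.161
-24.0 -16.0 -9.0 -0.161
-21.0 -20.0 -9.0 -0.161
-18.0 -23.0 -9.0 -0.161
-14.0 -26.0 -9.0 -0.161
-10.0 -28.0 -9.0 -0.161
-5.0 -29.0 -9.0 -0.161
```

```bash
python3 -m inch '[[1,-30,-15,-40,-0.08],[1,-40,-18,-30,-0.08],[1,-40,-18,-15,-0.08],[1,-40,-18,0,-0.08],[1,-40,-18,0,-0.08]]' 12
python3 plan.py 0.53 -0.26 0.25 20 40
```

```text
time: 19.95
position: [0.5619, -0.1419, 0.24]
tool_rot: [1.865, 2.501, 0.072]
ft_force: [-0.1, -0.3, -0.4]
grip_width: 1.002
pos [ 0.5619 -0.1419  0.24  ] jaw 16.55 tilt 2.89 q7 0.58 t 19.95 w 1.002 F [-0.1 -0.3 -0.4]
n 4 total mm [-104.   -63.7  -14.3] twist -0.06
-26.0 -16.0 -4.0 -0.015
-26.0 -16.0 -4.0 -0.015
-26.0 -17.0 -4.0 -0.015
-25.0 -17.0 -4.0 -0.015
```

```bash
sed -i "s/^n=int/print('toolz',M[:2,2].round(3),'q',np.round(s['joint_positions'],2))\nn=int/" plan.py
python3 -m inch '[[1,-26,-16,0,0],[1,-26,-16,0,0],[1,-26,-17,0,0],[1,-26,-17,0,0],[1,0,0,0,0]]' 12
python3 plan.py 0.53 -0.26 0.25 20 40
python3 -m inch '[[1,0,0,0,0],[1,0,0,0,0]]' 12
python3 plan.py 0.53 -0.26 0.25 20 40|head -2
python3 - <<'E'
from foot import *
d=snap('wrist','w6');W=cloud(d).astype(float);np.savez('w6.npz',W=W,c=d['color'])
E
```

```text
time: 20.58
position: [0.5245, -0.2707, 0.2432]
tool_rot: [1.871, 2.485, 0.077]
ft_force: [0.2, -0.1, 1.2]
grip_width: 1.001
pos [ 0.5245 -0.2707  0.2432] jaw 16.03 tilt 3.32 q7 0.83 t 20.57 w 1.001 F [ 0.2 -0.1  1.2]
toolz [0.054 0.022] q [-0.06  0.17  0.59  1.63 -0.14  1.34  0.83]
n 1 total mm [ 8.8  8.7 -6.2] twist -0.069
9.0 9.0 -6.0 -0.069
time: 20.82
position: [0.5254, -0.2689, 0.2445]
tool_rot: [1.868, 2.486, 0.081]
ft_force: [-0.6, -0.7, 0.3]
grip_width: 1.003
pos [ 0.5254 -0.2689  0.2445] jaw 16.14 tilt 3.45 q7 0.83 t 20.82 w 1.003 F [-0.6 -0.7  0.3]
toolz [0.056 0.023] q [-0.07  0.17  0.59  1.63 -0.14  1.34  0.83]
```

View pics/w6.png

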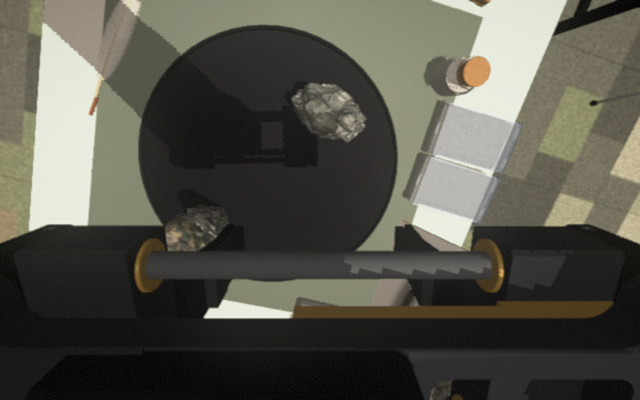

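Run:
```python
from scipy.spatial.transform import Rotation as R;import numpy as np
for t,r in [(0.1,[-.6484,-3.0737,.0026]),(.72,[-1.338,-2.839,.009]),(1.23,[-1.74,-2.614,.014]),(1.9,[-2.25,-2.18,.012]),(2.15,[-2.348,-2.074,.015]),(2.82,[-2.36,-2.052,.008]),(3.32,[-2.394,-2.017,-.001]),(5.58,[-2.396,-2.019,-.01]),(6.2,[-2.122,-2.306,-.009]),(6.7,[-1.939,-2.459,-.007]),(7.38,[-1.968,-2.445,-.013]),(9.62,[-1.97,-2.446,-.018]),(10.25,[-1.971,-2.445,-.017]),(10.88,[1.8,2.564,.039]),(11.25,[1.788,2.571,.047]),(13.38,[1.789,2.568,.054]),(14,[1.79,2.569,.048]),(14.68,[2.078,2.345,.059]),(15.55,[2.395,2.024,.057]),(16.8,[2.361,2.069,.055]),(18.7,[2.359,2.069,.058]),(19.32,[2.362,2.07,.052]),(19.95,[1.865,2.501,.072]),(20.58,[1.871,2.485,.077])]:
    print(t,R.from_rotvec(r).as_matrix()[:2,2].round(3))
from foot import *
f=np.load('w6.npz');W=f['W']
for n,c,lo,hi in(('rough',(.525,-.188),0,1),):
    for s in('w6','top0'):
        W=np.load(s+'.npz')['W'].astype(float)
        for a,b in((.022,.12),(.022,.055),(.07,.12)):
            m=(np.linalg.norm(W[...,:2]-c,axis=-1)<.07)&(W[...,2]>a)&(W[...,2]<b)
            p=W[m]; print(s,a,len(p),rect(p[:,:2]),pca(p[:,:2]),p[:,2].max().round(3))
```

```text
0.1 [-0.001 -0.002]
0.72 [-0.005 -0.004]
1.23 [-0.006 -0.007]
1.9 [-0.012  0.001]
2.15 [-0.013  0.   ]
2.82 [-0.013  0.007]
3.32 [-0.007  0.009]
5.58 [-0.    0.01]
6.2 [-0.002  0.01 ]
6.7 [-0.005  0.01 ]
7.38 [0.003 0.008]
9.62 [0.007 0.009]
10.25 [0.006 0.009]
10.88 [0.021 0.015]
11.25 [0.025 0.019]
13.38 [0.029 0.022]
14 [0.026 0.019]
14.68 [0.031 0.023]
15.55 [0.031 0.019]
16.8 [0.028 0.022]
18.7 [0.03  0.022]
19.32 [0.025 0.021]
19.95 [0.044 0.024]
20.58 [0.054 0.021]
w6 0.022 2990 [ 0.525 -0.189  0.061  0.083 51.861] (array([ 0.523 , -0.1891]), np.float64(78.9)) 0.096
w6 0.022 285 [ 5.2700e-01 -1.9300e-01  5.0000e-02  8.8000e-02 -8.5434e+01] (array([ 0.5208, -0.2008]), np.float64(83.5)) 0.055
w6 0.07 2092 [ 5.290e-01 -1.870e-01  4.700e-02  6.800e-02 -8.465e+01] (array([ 0.5253, -0.1884]), np.float64(83.4)) 0.096
top0 0.022 541 [ 5.2500e-01 -1.8800e-01  5.6000e-02  8.5000e-02  5.8149e+01] (array([ 0.5217, -0.1837]), np.float64(80.8)) 0.097
top0 0.022 72 [ 5.2600e-01 -1.8400e-01  4.7000e-02  8.8000e-02  8.0068e+01] (array([ 0.5193, -0.1793]), np.float64(80.0)) 0.055
top0 0.07 348 [ 5.2900e-01 -1.8700e-01  4.5000e-02  6.7000e-02 -8.4938e+01] (array([ 0.5245, -0.1869]), np.float64(85.6)) 0.097
```

Run:
```python
from foot import *
P=[]
for s in('w6','top0','side0'):
    W=np.load(s+'.npz')['W'].astype(float)
    m=(np.linalg.norm(W[...,:2]-(.525,-.188),axis=-1)<.07)&(W[...,2]>.02)&(W[...,2]<.12);P.append(W[m]);print(s,m.sum())
print('side',P[2].min(0),P[2].max(0))
Q=np.vstack(P)[:,:2]; 
for a in range(40,105,5):
    t=np.radians(a); o=[]
    for q in (P[0][:,:2],P[1][:,:2],Q):
        x=q@[np.cos(t),np.sin(t)];y=q@[-np.sin(t),np.cos(t)]
        lx,hx,ly,hy=*np.percentile(x,[.3,99.7]),*np.percentile(y,[.3,99.7]); c=np.array([(lx+hx)/2*np.cos(t)-(ly+hy)/2*np.sin(t),(lx+hx)/2*np.sin(t)+(ly+hy)/2*np.cos(t)])
        o+=[((hx-lx)*1000).round(),((hy-ly)*1000).round(),c.round(3)]
    print(a,*o)
c=np.load('w6.npz')['c'][60:160,270:390]; a=cv2.resize(c,(480,400),interpolation=3)
c=np.load('side0.npz')['c'][195:250,280:340]; b=cv2.resize(c,(310,400),interpolation=3)
cv2.imwrite('pics/rg.png',np.hstack([a,b])[:,:,::-1])
```

```text
w6 3014
top0 542
side0 1019
side [ 0.48472504 -0.22467748  0.02010664] [ 0.57263647 -0.17309377  0.09325116]
40 67.0 74.0 [ 0.525 -0.19 ] 67.0 75.0 [ 0.525 -0.189] 67.0 77.0 [ 0.526 -0.191]
45 63.0 76.0 [ 0.525 -0.19 ] 63.0 77.0 [ 0.525 -0.189] 64.0 79.0 [ 0.526 -0.191]
50 60.0 79.0 [ 0.525 -0.19 ] 59.0 80.0 [ 0.525 -0.188] 60.0 81.0 [ 0.526 -0.191]
55 58.0 81.0 [ 0.525 -0.19 ] 57.0 82.0 [ 0.525 -0.188] 58.0 83.0 [ 0.526 -0.19 ]
60 56.0 83.0 [ 0.526 -0.19 ] 55.0 84.0 [ 0.525 -0.188] 57.0 84.0 [ 0.526 -0.19 ]
65 55.0 84.0 [ 0.526 -0.19 ] 52.0 85.0 [ 0.525 -0.187] 56.0 85.0 [ 0.526 -0.191]
70 55.0 86.0 [ 0.526 -0.19 ] 51.0 85.0 [ 0.526 -0.187] 56.0 87.0 [ 0.526 -0.191]
75 55.0 86.0 [ 0.526 -0.19 ] 51.0 86.0 [ 0.526 -0.187] 57.0 88.0 [ 0.526 -0.191]
80 55.0 87.0 [ 0.526 -0.19 ] 50.0 86.0 [ 0.526 -0.186] 57.0 88.0 [ 0.527 -0.19 ]
85 56.0 87.0 [ 0.526 -0.19 ] 51.0 86.0 [ 0.525 -0.186] 57.0 88.0 [ 0.527 -0.19 ]
90 56.0 87.0 [ 0.526 -0.189] 54.0 85.0 [ 0.525 -0.186] 58.0 87.0 [ 0.527 -0.19 ]
95 57.0 86.0 [ 0.526 -0.189] 55.0 85.0 [ 0.525 -0.187] 59.0 86.0 [ 0.526 -0.19 ]
100 58.0 84.0 [ 0.526 -0.189] 57.0 83.0 [ 0.525 -0.188] 62.0 84.0 [ 0.527 -0.191]
```

View pics/rg.png

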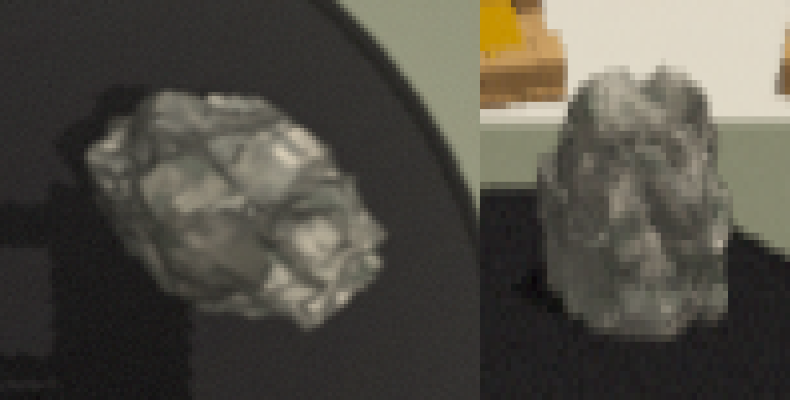

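```bash
python3 -m inch '[[1,38,-41,0,0],[1,38,-41,0,0],[1,38,-41,0,0],[1,30,-33,0,0],[1,30,-33,0,0]]' 12
python3 plan.py 0.526 -0.1895 0.15 77 50|head -3
```

```text
time: 21.5
position: [0.3517, -0.1776, 0.2426]
tool_rot: [1.843, 2.497, 0.093]
ft_force: [0.2, 0.7, 1.1]
grip_width: 1.001
pos [ 0.3517 -0.1776  0.2426] jaw 17.11 tilt 4.04 q7 0.72 t 21.5 w 1.001 F [0.2 0.7 1.1]
toolz [0.065 0.026] q [ 0.3  -0.29  0.12  2.03 -0.02  1.35  0.72]
n 7 total mm [-63.3 156.2 103.5] twist -1.045
```

```bash
python3 -m inch '[[1,25,-27,0,0],[1,25,-27,0,0],[1,25,-27,0,0]]' 12
python3 plan.py 0.526 -0.1895 0.15 77 50|head -3
```

```text
time: 21.88
position: [0.3187, -0.17, 0.2221]
tool_rot: [-1.884, -2.498, -0.079]
ft_force: [-1.0, -0.7, 0.2]
grip_width: 1.001
pos [ 0.3187 -0.17    0.2221] jaw 15.9 tilt 2.98 q7 0.79 t 21.88 w 1.001 F [-1.  -0.7  0.2]
toolz [0.021 0.048] q [ 0.58 -0.3  -0.09  2.08 -0.08  1.37  0.79]
n 7 total mm [-78.6 191.5  75.5] twist -1.066
```

```bash
python3 plan.py 0.42 0.03 0.24 16 50
```

```text
pos [ 0.3187 -0.17    0.2221] jaw 15.9 tilt 2.98 q7 0.79 t 21.88 w 1.001 F [-1.  -0.7  0.2]
toolz [0.021 0.048] q [ 0.58 -0.3  -0.09  2.08 -0.08  1.37  0.79]
n 5 total mm [165.  152.7  -6.2] twist -0.002
33.0 31.0 -1.0 -0.0
33.0 31.0 -1.0 -0.0
33.0 31.0 -1.0 -0.0
33.0 31.0 -1.0 -0.0
33.0 31.0 -1.0 -0.0
```

```bash
python3 -m inch '[[1,38,36,0,0],[1,38,36,0,0],[1,38,36,0,0],[1,38,36,0,0],[1,45,0,0,0]]' 12
python3 plan.py 0.25 0.36 0.24 45 50|head -8
```

```text
time: 22.5
position: [0.4069, 0.0575, 0.2364]
tool_rot: [-1.913, -2.478, -0.088]
ft_force: [-0.4, 0.0, -0.4]
grip_width: 1.003
pos [0.4069 0.0575 0.2364] jaw 14.61 tilt 3.27 q7 0.23 t 22.5 w 1.003 F [-0.4  0.  -0.4]
toolz [0.026 0.051] q [ 0.43 -0.24 -0.5   1.98 -0.17  1.34  0.23]
n 7 total mm [332.3 -75.3   7.7] twist -0.53
47.0 -11.0 1.0 -0.076
48.0 -7.0 1.0 -0.076
49.0 -3.0 1.0 -0.076
49.0 0.0 1.0 -0.076
49.0 4.0 1.0 -0.076
```

```bash
python3 -m inch '[[1,58,0,0,0],[1,58,0,0,0],[1,58,-5,0,0],[1,55,-20,0,0],[1,50,-40,0,0]]' 12
python3 -m inch '[[1,-10,-40,0,0],[1,-10,-40,0,0],[1,-10,-30,0,0]]' 12
python3 plan.py 0.25 0.36 0.24 45 50|head -3
```

```text
time: 23.12
position: [0.271, 0.3198, 0.2468]
tool_rot: [-1.907, -2.485, -0.093]
ft_force: [1.5, 1.0, 0.4]
grip_width: 0.997
time: 23.5
position: [0.2424, 0.3083, 0.2522]
tool_rot: [1.907, 2.493, 0.1]
ft_force: [-0.0, 0.2, 0.7]
grip_width: 1.001
pos [0.2424 0.3083 0.2522] jaw 15.12 tilt 3.64 q7 -0.63 t 23.5 w 1.001 F [-0.   0.2  0.7]
toolz [0.04 0.05] q [-0.66 -0.3  -0.25  2.01 -0.07  1.36 -0.63]
n 4 total mm [47.4 20.1 15.1] twist -0.522
```

```bash
python3 -m inch '[[1,-24,-32,0,0],[1,-24,-32,0,0],[1,-24,-32,0,0]]' 12
python3 plan.py 0.25 0.36 0.24 45 50|head -3
```

```text
time: 23.88
position: [0.2191, 0.284, 0.2198]
tool_rot: [-1.903, -2.489, 0.015]
ft_force: [0.8, -0.7, 0.6]
grip_width: 0.999
pos [0.2191 0.284  0.2198] jaw 15.18 tilt 0.73 q7 -0.68 t 23.88 w 0.999 F [ 0.8 -0.7  0.6]
toolz [-0.012 -0.002] q [-0.85 -0.3  -0.1   2.08 -0.04  1.37 -0.68]
n 4 total mm [ 65.3  49.5 -20.7] twist -0.52
```

```bash
python3 plan.py 0.42 0.2 0.22 30 50
```

```text
pos [0.2191 0.284  0.2198] jaw 15.18 tilt 0.73 q7 -0.68 t 23.88 w 0.999 F [ 0.8 -0.7  0.6]
toolz [-0.012 -0.002] q [-0.85 -0.3  -0.1   2.08 -0.04  1.37 -0.68]
n 5 total mm [-133.6  171.9   -2.5] twist -0.259
-27.0 34.0 -0.0 -0.052
-28.0 33.0 -0.0 -0.052
-30.0 31.0 -0.0 -0.052
-32.0 30.0 -0.0 -0.052
-33.0 28.0 -0.0 -0.052
```

```bash
python3 -m inch '[[1,-10,45,0,-0.05],[1,-20,38,0,-0.05],[1,-30,31,0,-0.05],[1,-32,30,0,-0.05],[1,-33,28,0,-0.05]]' 12
python3 plan.py 0.526 -0.1895 0.2 77 50
```

```text
time: 24.5
position: [0.4269, 0.2353, 0.2177]
tool_rot: [-1.538, -2.73, 0.011]
ft_force: [-1.2, 0.9, 0.2]
grip_width: 1.002
pos [0.4269 0.2353 0.2177] jaw 31.22 tilt 0.63 q7 -0.01 t 24.5 w 1.002 F [-1.2  0.9  0.2]
toolz [-0.011 -0.002] q [-0.75 -0.02  0.2   1.85 -0.    1.32 -0.01]
n 9 total mm [-414.7 -135.2   17.4] twist -0.799
-46.0 -15.0 2.0 -0.089
-45.0 -19.0 2.0 -0.089
-43.0 -23.0 2.0 -0.089
-40.0 -27.0 2.0 -0.089
-38.0 -30.0 2.0 -0.089
-35.0 -33.0 2.0 -0.089
-32.0 -36.0 2.0 -0.089
-29.0 -39.0 2.0 -0.089
-25.0 -41.0 2.0 -0.089
```

```bash
python3 -m inch '[[1,-46,-15,0,-0.089],[1,-45,-19,0,-0.089],[1,-43,-23,0,-0.089],[1,-40,-27,0,-0.089],[1,-38,-30,0,-0.089]]' 15
python3 -m inch '[[1,-35,-33,0,-0.089],[1,-32,-36,0,-0.089],[1,-29,-39,0,-0.089],[1,0,0,0,-0.07]]' 15
python3 plan.py 0.526 -0.1895 0.2 77 50
```

```text
time: 25.12
position: [0.4866, -0.0011, 0.2176]
tool_rot: [-0.857, -3.014, 0.007]
ft_force: [0.3, 1.2, -0.1]
grip_width: 1.003
time: 25.62
position: [0.5261, -0.1459, 0.2185]
tool_rot: [-0.32, -3.119, 0.005]
ft_force: [0.4, 1.5, -1.0]
grip_width: 1.0
pos [ 0.5261 -0.1459  0.2185] jaw 78.27 tilt 0.41 q7 1.65 t 25.62 w 1.0 F [ 0.4  1.5 -1. ]
toolz [-0.007 -0.002] q [-0.36  0.11  0.63  1.73 -0.06  1.32  1.65]
n 1 total mm [ -8.9 -42.7  18.6] twist 0.022
-9.0 -43.0 19.0 0.022
```

```bash
python3 -m inch '[[1,-9,-40,0,0.02],[1,0,-4,20,0],[1,0,0,30,0],[1,0,0,0,0]]' 15
python3 plan.py 0.526 -0.1895 0.03 77 50|head -3
```

```text
time: 26.12
position: [0.5275, -0.1889, 0.168]
tool_rot: [-0.343, -3.117, 0.003]
ft_force: [-0.3, -0.0, -0.4]
grip_width: 1.002
pos [ 0.5275 -0.1889  0.168 ] jaw 77.43 tilt 0.33 q7 1.75 t 26.12 w 1.002 F [-0.3 -0.  -0.4]
toolz [-0.006 -0.002] q [-0.29  0.19  0.66  1.77 -0.12  1.23  1.75]
n 3 total mm [  0.6  -0.5 138. ] twist 0.007
```

```bash
python3 -m inch '[[1,0,0,40,0],[1,0,0,30,0],[1,0,0,20,0],[1,0,0,0,0]]' 15
python3 plan.py 0.526 -0.1895 0.03 77 50|head -3
```

```text
time: 26.62
position: [0.5323, -0.1858, 0.0812]
tool_rot: [0.333, 3.121, -0.001]
ft_force: [0.2, 0.8, 0.2]
grip_width: 1.0
pos [ 0.5323 -0.1858  0.0812] jaw 77.81 tilt 0.15 q7 1.81 t 26.62 w 1.0 F [0.2 0.8 0.2]
toolz [ 0.002 -0.001] q [-0.27  0.29  0.64  1.86 -0.19  1.06  1.81]
n 2 total mm [ 5.5 -4.9 51.2] twist 0.014
```

```bash
python3 -m inch '[[1,5,-5,12,0.014],[1,0,0,15,0],[1,0,0,12,0],[1,0,0,8,0],[1,0,0,0,0]]' 15
python3 plan.py 0.526 -0.1895 0.031 77 50|head -3
```

```text
time: 27.25
position: [0.5287, -0.1898, 0.0342]
tool_rot: [0.354, 3.114, -0.001]
ft_force: [0.6, 0.5, 0.5]
grip_width: 1.002
pos [ 0.5287 -0.1898  0.0342] jaw 77.03 tilt 0.41 q7 1.84 t 27.25 w 1.002 F [0.6 0.5 0.5]
toolz [ 0.007 -0.001] q [-0.24  0.34  0.62  1.9  -0.24  0.97  1.84]
n 1 total mm [ 2.7 -0.3  3.2] twist 0.0
```

```bash
python3 -m inch '[[0.6,2,0,3,0],[0.4,0,0,0,0],[-1,0,0,0,0],[-1,0,0,0,0],[-1,0,0,0,0]]' 25
python3 plan.py 0.436 0.281 0.1 11.3 30|head -3
python3 -m inch '[[-1,0,0,-3,0],[-1,0,0,-8,0],[-1,0,0,-20,0],[-1,0,0,-30,0],[-1,0,0,-30,0]]' 25
python3 plan.py 0.436 0.281 0.12 11.3 40
```

```text
time: 27.88
position: [0.5273, -0.1896, 0.0318]
tool_rot: [0.354, 3.113, -0.001]
ft_force: [0.8, -0.5, -1.5]
grip_width: 0.659
pos [ 0.5273 -0.1896  0.0318] jaw 77.03 tilt 0.5 q7 1.84 t 27.88 w 0.659 F [ 0.8 -0.5 -1.5]
toolz [ 0.009 -0.002] q [-0.24  0.34  0.62  1.91 -0.24  0.96  1.84]
n 17 total mm [194.  438.1 -69.8] twist 1.147
time: 28.5
position: [0.524, -0.1887, 0.1238]
tool_rot: [0.355, 3.119, -0.001]
ft_force: [0.7, 0.0, -2.0]
grip_width: 0.663
pos [ 0.524  -0.1887  0.1238] jaw 77.0 tilt 0.14 q7 1.77 t 28.5 w 0.663 F [ 0.7  0.  -2. ]
toolz [ 0.002 -0.001] q [-0.29  0.22  0.66  1.83 -0.15  1.14  1.77]
n 12 total mm [191.5 437.8   3.3] twist 1.147
16.0 36.0 0.0 0.096
19.0 35.0 0.0 0.096
23.0 33.0 0.0 0.096
26.0 30.0 0.0 0.096
28.0 28.0 0.0 0.096
31.0 25.0 0.0 0.096
33.0 22.0 0.0 0.096
35.0 19.0 0.0 0.096
37.0 15.0 0.0 0.096
38.0 12.0 0.0 0.096
39.0 8.0 0.0 0.096
40.0 4.0 0.0 0.096
```

```bash
python3 -m inch '[[-1,16,36,0,0.096],[-1,19,35,0,0.096],[-1,23,33,0,0.096],[-1,26,30,0,0.096],[-1,28,28,0,0.096]]' 25
python3 -m inch '[[-1,31,25,0,0.096],[-1,33,22,0,0.096],[-1,35,19,0,0.096],[-1,37,15,0,0.096],[-1,38,12,0,0.096]]' 25
python3 plan.py 0.436 0.281 0.12 11.3 40
```

```text
time: 29.12
position: [0.4909, 0.0068, 0.1296]
tool_rot: [1.12, 2.921, 0.004]
ft_force: [0.7, -0.2, -1.3]
grip_width: 0.66
time: 29.75
position: [0.4605, 0.2094, 0.1323]
tool_rot: [1.806, 2.554, 0.016]
ft_force: [0.7, -0.0, -1.2]
grip_width: 0.662
pos [0.4605 0.2094 0.1323] jaw 19.48 tilt 0.98 q7 -0.12 t 29.75 w 0.662 F [ 0.7 -0.  -1.2]
toolz [0.017 0.001] q [-0.84  0.07  0.37  1.94 -0.02  1.12 -0.12]
n 2 total mm [75.8  0.6 11.9] twist 0.143
38.0 0.0 6.0 0.071
38.0 -2.0 6.0 0.071
```

```bash
python3 -m inch '[[-1,35,0,0,0.071],[-1,28,-2,15,0.071],[-1,0,0,15,0],[-1,0,0,0,0],[-1,0,0,0,0]]' 25
python3 plan.py 0.436 0.281 0.05 11.3 40|head -3
python3 - <<'E'
from foot import *
d=snap('wrist','w7')
W=cloud(d).astype(float)
# stone extents in tray frame
t=np.radians(11.3);dd=W[...,:2]-[.436,.281];X=dd@[np.cos(t),np.sin(t)];Y=dd@[-np.sin(t),np.cos(t)]
m=(W[...,2]>.08)&(W[...,2]<.185)&(abs(X)<.04)&(abs(Y)<.08)
for lo in np.arange(-.06,.07,.01):
    k=m&(Y>=lo)&(Y<lo+.01)
    if k.sum()>3: print(lo.round(2),k.sum(),X[k].min().round(4),X[k].max().round(4),Y[k].max().round(4),np.percentile(W[k][:,2],[2,50,98]).round(3))
E
```

```text
time: 30.38
position: [0.4398, 0.2725, 0.1035]
tool_rot: [1.983, 2.418, 0.022]
ft_force: [-0.0, -0.7, -1.3]
grip_width: 0.661
pos [0.4398 0.2725 0.1035] jaw 11.3 tilt 1.14 q7 -0.38 t 30.38 w 0.661 F [-0.  -0.7 -1.3]
toolz [0.02  0.002] q [-0.91  0.12  0.31  1.95 -0.03  1.06 -0.38]
n 2 total mm [ 9.2 -3.1 53.4] twist -0.0
-0.02 1857 -0.0339 0.0343 -0.01 [0.141 0.15  0.161]
-0.01 2591 -0.0341 0.0343 -0.0 [0.118 0.161 0.176]
0.0 3019 -0.0393 0.04 0.01 [0.104 0.14  0.184]
0.01 3045 -0.0342 0.0339 0.02 [0.102 0.149 0.182]
0.02 2927 -0.04 0.0398 0.03 [0.105 0.139 0.184]
0.03 813 -0.0364 0.0126 0.0367 [0.095 0.117 0.133]
```

View pics/w7.png

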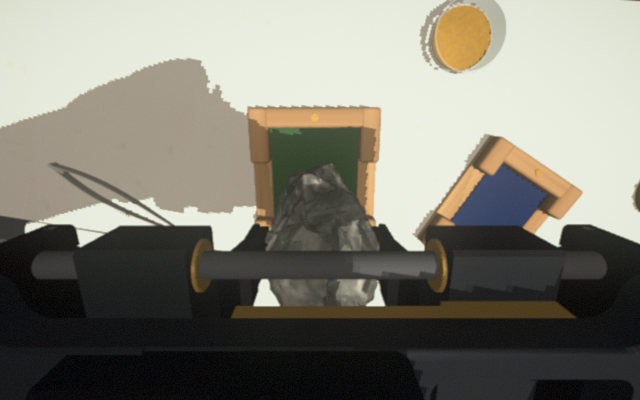

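```bash
python3 -m inch '[[-1,9,-3,15,0],[-1,0,0,15,0],[-1,0,0,10,0],[-1,0,0,0,0]]' 25
python3 plan.py 0.436 0.281 0.028 11.3 40|head -3
```

```text
time: 30.92
position: [0.4361, 0.2797, 0.0607]
tool_rot: [1.986, 2.416, 0.021]
ft_force: [-0.4, -0.2, -0.6]
grip_width: 0.662
pos [0.4361 0.2797 0.0607] jaw 11.15 tilt 1.13 q7 -0.39 t 30.93 w 0.662 F [-0.4 -0.2 -0.6]
toolz [0.02  0.002] q [-0.91  0.18  0.31  1.98 -0.05  0.97 -0.39]
n 1 total mm [ 1.4 -0.5 32.6] twist -0.003
```

```bash
python3 -m inch '[[-1,1,-1,8,0],[-1,0,0,8,0],[-1,0,0,7,0],[-1,0,0,4,0],[-1,0,0,0,0]]' 25
python3 plan.py 0.436 0.281 0.028 11.3 40|head -3
```

```text
time: 31.55
position: [0.4359, 0.2808, 0.0321]
tool_rot: [1.986, 2.415, 0.022]
ft_force: [0.6, -0.5, -1.8]
grip_width: 0.662
pos [0.4359 0.2808 0.0321] jaw 11.14 tilt 1.17 q7 -0.38 t 31.55 w 0.662 F [ 0.6 -0.5 -1.8]
toolz [0.02  0.002] q [-0.91  0.22  0.3   2.01 -0.07  0.91 -0.38]
n 1 total mm [0.2 0.1 4.1] twist -0.003
```

```bash
python3 -m inch '[[-1,0,0,1.5,0],[-1,0,0,1.5,0],[-1,0,0,1,0]]' 25
python3 -m inch '[[-1,0,0,1,0],[-1,0,0,0,0]]' 25
python3 plan.py 0.436 0.281 0.028 11.3 40|head -3
```

```text
time: 31.92
position: [0.4365, 0.2811, 0.0285]
tool_rot: [1.986, 2.415, 0.025]
ft_force: [-0.1, 0.5, -3.3]
grip_width: 0.662
time: 32.17
position: [0.4366, 0.2814, 0.0282]
tool_rot: [1.986, 2.416, 0.025]
ft_force: [-0.7, -0.6, -0.6]
grip_width: 0.659
pos [0.4366 0.2814 0.0282] jaw 11.15 tilt 1.22 q7 -0.37 t 32.17 w 0.659 F [-0.7 -0.6 -0.6]
toolz [0.021 0.003] q [-0.91  0.22  0.3   2.01 -0.07  0.9  -0.37]
n 1 total mm [-0.3 -0.6  0.2] twist -0.003
```

```bash
python3 -m inch '[[-1,0,0,0.8,0],[-1,0,0,0.5,0],[0.36,0,0,0,0],[0.42,0,0,0,0],[0.55,0,0,0,0]]' 25
python3 plan.py 0.436 0.281 0.028 11.3 40|head -1
python3 -m inch '[[0.8,0,0,0,0],[1,0,0,0,0],[1,0,0,-15,0],[1,0,0,-30,0],[1,0,0,-45,0]]' 25
python3 -m inch '[[1,0,0,-50,0],[1,0,0,-10,0]]' 25
python3 plan.py 0.53 0.0 0.2 30 50
```

```text
time: 32.8
position: [0.4375, 0.2819, 0.0281]
tool_rot: [1.986, 2.415, 0.028]
ft_force: [1.5, -0.3, 0.4]
grip_width: 0.746
pos [0.4375 0.2819 0.0281] jaw 11.15 tilt 1.32 q7 -0.37 t 32.8 w 0.746 F [ 1.5 -0.3  0.4]
time: 33.42
position: [0.4334, 0.2798, 0.1186]
tool_rot: [1.987, 2.416, 0.017]
ft_force: [-0.2, 0.4, 0.3]
grip_width: 1.002
time: 33.67
position: [0.434, 0.2808, 0.1856]
tool_rot: [1.986, 2.414, 0.029]
ft_force: [0.7, -0.4, -0.5]
grip_width: 1.0
pos [0.434  0.2808 0.1856] jaw 11.1 tilt 1.38 q7 -0.43 t 33.67 w 1.0 F [ 0.7 -0.4 -0.5]
toolz [0.024 0.005] q [-0.93  0.04  0.31  1.86 -0.    1.23 -0.43]
n 6 total mm [-294.1   40.5  -13.5] twist -0.33
-49.0 7.0 -2.0 -0.055
-49.0 4.0 -2.0 -0.055
-49.0 1.0 -2.0 -0.055
-49.0 -1.0 -2.0 -0.055
-49.0 -4.0 -2.0 -0.055
-49.0 -7.0 -2.0 -0.055
```

```bash
python3 -m inch '[[1,-55,-20,0,0],[1,-55,-20,0,0],[1,-55,-15,-10,0],[1,-50,-15,-10,0]]' 25
python3 plan.py 0.36 0.04 0.25 11 50|head -3
```

```text
time: 34.17
position: [0.4058, 0.0538, 0.2055]
tool_rot: [1.976, 2.421, 0.034]
ft_force: [0.5, -0.3, 0.0]
grip_width: 1.002
pos [0.4058 0.0538 0.2055] jaw 11.56 tilt 1.54 q7 -0.12 t 34.17 w 1.002 F [ 0.5 -0.3  0. ]
toolz [0.026 0.007] q [-0.75 -0.27  0.48  2.06  0.13  1.3  -0.12]
n 2 total mm [ -4.3 -46.4 -45.8] twist 0.01
```

```bash
python3 -m inch '[[1,0,-35,0,0],[1,0,-35,0,0],[1,0,-30,0,0]]' 25
python3 plan.py 0.42 -0.29 0.25 36 50|head -3
```

```text
time: 34.55
position: [0.3677, 0.0431, 0.207]
tool_rot: [1.983, 2.425, 0.042]
ft_force: [0.0, -0.3, 0.7]
grip_width: 0.999
pos [0.3677 0.0431 0.207 ] jaw 11.46 tilt 1.63 q7 0.05 t 34.55 w 0.999 F [ 0.  -0.3  0.7]
toolz [0.024 0.015] q [-0.07 -0.3  -0.08  2.11 -0.04  1.31  0.05]
n 7 total mm [-336.3  -13.8  -46.8] twist -0.428
```

```bash
python3 -m inch '[[1,0,-30,0,0],[1,0,-30,0,0]]' 25
python3 plan.py 0.42 -0.29 0.25 36 50|head -3
```

```text
time: 34.8
position: [0.3483, 0.0294, 0.1908]
tool_rot: [-2.008, -2.397, 0.009]
ft_force: [0.0, -1.2, 0.6]
grip_width: 1.002
pos [0.3483 0.0294 0.1908] jaw 10.1 tilt 0.93 q7 0.06 t 34.8 w 1.002 F [ 0.  -1.2  0.6]
toolz [-0.015  0.005] q [-0.03 -0.3  -0.1   2.14 -0.04  1.32  0.06]
n 7 total mm [-326.6   13.7  -62. ] twist -0.452
```

```bash
python3 - <<'E'
from foot import *
P=[]
for s in('w6','top0','side0'):
    W=np.load(s+'.npz')['W'].astype(float)
    m=(np.linalg.norm(W[...,:2]-(.418,-.358),axis=-1)<.06)&(W[...,2]>.02)&(W[...,2]<.135);P.append(W[m]);print(s,m.sum(),W[m].max(0).round(3))
for nm,q3 in(('all',np.vstack(P)),('top',P[1]),('side low',P[2][P[2][:,2]<.075])):
  q=q3[:,:2]
  for a in range(0,180,10):
    t=np.radians(a)
    x=q@[np.cos(t),np.sin(t)];y=q@[-np.sin(t),np.cos(t)]
    lx,hx,ly,hy=*np.percentile(x,[.3,99.7]),*np.percentile(y,[.3,99.7]); c=np.array([(lx+hx)/2*np.cos(t)-(ly+hy)/2*np.sin(t),(lx+hx)/2*np.sin(t)+(ly+hy)/2*np.cos(t)])
    if hx-lx<hy-ly: print(nm,a,((hx-lx)*1000).round(),((hy-ly)*1000).round(),c.round(3))
E
python3 plan.py 0.46 -0.25 0.25 20 50
```

```text
w6 2023 [ 0.439 -0.338  0.126]
top0 390 [ 0.466 -0.338  0.127]
side0 1084 [ 0.45  -0.342  0.124]
all 10 50.0 59.0 [ 0.421 -0.366]
all 20 44.0 63.0 [ 0.421 -0.365]
all 30 40.0 67.0 [ 0.419 -0.365]
all 40 41.0 68.0 [ 0.418 -0.366]
all 50 42.0 69.0 [ 0.417 -0.366]
all 60 44.0 67.0 [ 0.417 -0.367]
all 70 47.0 64.0 [ 0.418 -0.367]
all 80 50.0 61.0 [ 0.419 -0.367]
all 90 54.0 56.0 [ 0.42  -0.366]
top 10 49.0 52.0 [ 0.418 -0.362]
top 20 44.0 54.0 [ 0.418 -0.361]
top 30 40.0 56.0 [ 0.417 -0.36 ]
top 40 36.0 57.0 [ 0.416 -0.359]
top 50 36.0 59.0 [ 0.415 -0.36 ]
top 60 39.0 60.0 [ 0.415 -0.362]
top 70 41.0 59.0 [ 0.415 -0.363]
top 80 44.0 57.0 [ 0.416 -0.363]
top 90 49.0 53.0 [ 0.418 -0.363]
side low 10 50.0 53.0 [ 0.423 -0.369]
side low 20 46.0 59.0 [ 0.423 -0.368]
side low 30 43.0 63.0 [ 0.421 -0.368]
side low 40 40.0 65.0 [ 0.419 -0.369]
side low 50 37.0 66.0 [ 0.417 -0.371]
side low 60 35.0 64.0 [ 0.417 -0.373]
side low 70 36.0 62.0 [ 0.417 -0.374]
side low 80 41.0 60.0 [ 0.42  -0.372]
side low 90 48.0 56.0 [ 0.422 -0.371]
pos [0.3483 0.0294 0.1908] jaw 10.1 tilt 0.93 q7 0.06 t 34.8 w 1.002 F [ 0.  -1.2  0.6]
toolz [-0.015  0.005] q [-0.03 -0.3  -0.1   2.14 -0.04  1.32  0.06]
n 7 total mm [-294.2   60.1  -62.4] twist -0.173
-42.0 9.0 -9.0 -0.025
-42.0 8.0 -9.0 -0.025
-42.0 7.0 -9.0 -0.025
-43.0 5.0 -9.0 -0.025
-43.0 4.0 -9.0 -0.025
-43.0 3.0 -9.0 -0.025
-43.0 2.0 -9.0 -0.025
```

```bash
python3 plan.py 0.492 -0.433 0.26 48 55
```

```text
pos [0.3483 0.0294 0.1908] jaw 10.1 tilt 0.93 q7 0.06 t 34.8 w 1.002 F [ 0.  -1.2  0.6]
toolz [-0.015  0.005] q [-0.03 -0.3  -0.1   2.14 -0.04  1.32  0.06]
n 9 total mm [-479.9   59.4  -73.8] twist -0.661
-53.0 7.0 -8.0 -0.073
-54.0 3.0 -8.0 -0.073
-54.0 -1.0 -8.0 -0.073
-53.0 -5.0 -8.0 -0.073
-53.0 -9.0 -8.0 -0.073
-52.0 -13.0 -8.0 -0.073
-51.0 -17.0 -8.0 -0.073
-50.0 -20.0 -8.0 -0.073
-48.0 -24.0 -8.0 -0.073
```

```bash
python3 -m inch '[[1,-40,30,-10,-0.073],[1,-50,15,-10,-0.073],[1,-54,0,-8,-0.073],[1,-53,-7,-6,-0.073],[1,-53,-9,-6,-0.073]]' 25
python3 plan.py 0.492 -0.433 0.26 48 55
```

```text
time: 35.42
position: [0.4611, -0.2067, 0.2281]
tool_rot: [-1.512, -2.734, 0.009]
ft_force: [1.0, -0.1, 0.6]
grip_width: 1.002
pos [ 0.4611 -0.2067  0.2281] jaw 32.14 tilt 1.03 q7 0.93 t 35.42 w 1.002 F [ 1.  -0.1  0.6]
toolz [-0.018  0.003] q [ 0.09  0.02  0.28  1.79 -0.    1.35  0.93]
n 5 total mm [-207.7  -94.6  -33.2] twist -0.277
-42.0 -19.0 -7.0 -0.055
-40.0 -21.0 -7.0 -0.055
-39.0 -23.0 -7.0 -0.055
-38.0 -26.0 -7.0 -0.055
-36.0 -28.0 -7.0 -0.055
```

```bash
python3 -m inch '[[1,-42,-19,-9,-0.055],[1,-40,-21,-9,-0.055],[1,-39,-23,-9,-0.055],[1,-38,-26,-9,-0.055],[1,-20,-15,0,-0.055]]' 25
python3 plan.py 0.492 -0.433 0.26 48 55|head -2
python3 - <<'E'
from foot import *
d=snap('wrist','w8');W=cloud(d).astype(float);np.savez('w8.npz',W=W,c=d['color'])
P=np.vstack([w[(np.linalg.norm(w[...,:2]-(.418,-.362),axis=-1)<.06)&(w[...,2]>.02)&(w[...,2]<.128)] for w in (W,np.load('side0.npz')['W'].astype(float))])
for z0,z1 in((.02,.08),(.02,.13)):
  q=P[(P[:,2]>z0)&(P[:,2]<z1)][:,:2]
  for a in range(25,75,5):
    t=np.radians(a);x=q@[np.cos(t),np.sin(t)];y=q@[-np.sin(t),np.cos(t)]
    lx,hx,ly,hy=*np.percentile(x,[.3,99.7]),*np.percentile(y,[.3,99.7]); c=np.array([(lx+hx)/2*np.cos(t)-(ly+hy)/2*np.sin(t),(lx+hx)/2*np.sin(t)+(ly+hy)/2*np.cos(t)])
    print(z1,a,((hx-lx)*1000).round(1),((hy-ly)*1000).round(1),c.round(3))
E
```

```text
time: 36.05
position: [0.489, -0.4209, 0.2636]
tool_rot: [-1.111, -2.917, 0.007]
ft_force: [0.5, -1.1, 0.6]
grip_width: 0.997
pos [ 0.489  -0.4209  0.2636] jaw 48.31 tilt 1.18 q7 1.6 t 36.05 w 0.997 F [ 0.5 -1.1  0.6]
toolz [-0.02   0.003] q [ 0.34  0.32  0.42  1.4  -0.12  1.47  1.6 ]
0.08 25 44.0 60.7 [ 0.422 -0.368]
0.08 30 42.5 62.4 [ 0.421 -0.368]
0.08 35 41.3 63.8 [ 0.42  -0.368]
0.08 40 41.2 64.8 [ 0.42  -0.368]
0.08 45 41.8 65.4 [ 0.419 -0.368]
0.08 50 42.2 65.4 [ 0.419 -0.368]
0.08 55 42.9 64.9 [ 0.419 -0.369]
0.08 60 44.1 64.1 [ 0.419 -0.369]
0.08 65 45.7 62.9 [ 0.419 -0.369]
0.08 70 46.9 61.7 [ 0.419 -0.369]
0.13 25 42.4 62.8 [ 0.421 -0.366]
0.13 30 41.4 63.9 [ 0.42  -0.366]
0.13 35 40.5 64.7 [ 0.419 -0.367]
0.13 40 39.8 65.5 [ 0.419 -0.367]
0.13 45 39.9 65.7 [ 0.418 -0.367]
0.13 50 41.1 65.5 [ 0.418 -0.368]
0.13 55 41.9 64.8 [ 0.418 -0.368]
0.13 60 42.7 64.1 [ 0.418 -0.368]
0.13 65 43.8 62.8 [ 0.418 -0.368]
0.13 70 45.1 61.7 [ 0.419 -0.368]
```

View pics/w8.png

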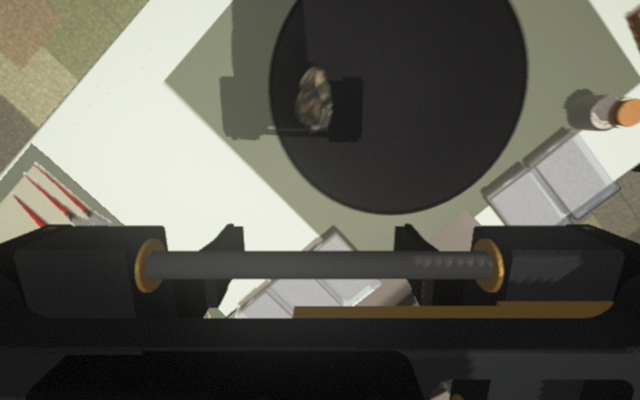

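```bash
python3 plan.py 0.419 -0.368 0.17 46 40
```

```text
pos [ 0.4882 -0.4236  0.2627] jaw 48.27 tilt 1.23 q7 1.6 t 36.1 w 1.0 F [-1.3 -2.7 -0.5]
toolz [-0.021  0.001] q [ 0.34  0.32  0.42  1.4  -0.12  1.46  1.6 ]
n 4 total mm [87.1 -3.3 94.1] twist 0.04
22.0 -1.0 24.0 0.01
22.0 -1.0 24.0 0.01
22.0 -1.0 24.0 0.01
22.0 -1.0 24.0 0.01
```

```bash
python3 -m inch '[[1,45,-2,10,0.02],[1,38,-2,10,0.02],[1,0,0,25,0],[1,0,0,25,0],[1,0,0,0,0]]' 25
python3 plan.py 0.419 -0.368 0.058 46 40|head -3
```

```text
time: 36.72
position: [0.4186, -0.3681, 0.1905]
tool_rot: [-1.175, -2.886, 0.011]
ft_force: [-0.1, -0.3, 0.6]
grip_width: 0.999
pos [ 0.4186 -0.3681  0.1905] jaw 45.7 tilt 1.49 q7 1.52 t 36.73 w 0.999 F [-0.1 -0.3  0.6]
toolz [-0.026  0.003] q [ 0.29  0.16  0.42  1.73 -0.05  1.29  1.52]
n 4 total mm [ -3.    2.4 132.4] twist -0.005
```

```bash
python3 -m inch '[[1,-3,2,15,0],[1,0,0,15,0],[1,0,0,15,0],[1,0,0,15,0],[1,0,0,10,0]]' 25
python3 plan.py 0.419 -0.368 0.058 46 40|head -3
```

```text
time: 37.35
position: [0.422, -0.3693, 0.118]
tool_rot: [-1.176, -2.889, 0.012]
ft_force: [0.2, -0.8, -0.8]
grip_width: 0.999
pos [ 0.422  -0.3693  0.118 ] jaw 45.71 tilt 1.33 q7 1.54 t 37.35 w 0.999 F [ 0.2 -0.8 -0.8]
toolz [-0.023  0.001] q [ 0.3   0.23  0.42  1.8  -0.09  1.15  1.54]
n 2 total mm [ 2.  -0.2 60.1] twist -0.005
```

```bash
python3 -m inch '[[1,2,0,15,0],[1,0,0,15,0],[1,0,0,13,0],[1,0,0,10,0],[1,0,0,0,0]]' 25
python3 plan.py 0.419 -0.368 0.058 46 40|head -3
```

```text
time: 37.98
position: [0.4184, -0.3673, 0.0602]
tool_rot: [-1.176, -2.888, 0.012]
ft_force: [-0.4, 0.4, 0.5]
grip_width: 0.998
pos [ 0.4184 -0.3673  0.0602] jaw 45.7 tilt 1.43 q7 1.56 t 37.98 w 0.998 F [-0.4  0.4  0.5]
toolz [-0.025  0.002] q [ 0.31  0.29  0.41  1.86 -0.11  1.04  1.56]
n 1 total mm [-0.9 -0.1  2.2] twist -0.005
```

```bash
python3 -m inch '[[0.5,0,0,2,0],[0.3,0,0,0,0],[0.1,0,0,0,0],[-1,0,0,0,0],[-1,0,0,0,0]]' 25
python3 -m inch '[[-1,0,0,0,0],[-1,0,0,0,0]]' 28
python3 plan.py 0.419 -0.368 0.058 46 40|head -3
python3 -m inch '[[-1,0,0,-3,0],[-1,0,0,-8,0],[-1,0,0,-20,0],[-1,0,0,-30,0],[-1,0,0,-30,0]]' 28
python3 plan.py 0.601 0.288 0.16 -19.5 40
```

```text
time: 38.6
position: [0.4196, -0.3683, 0.0598]
tool_rot: [-1.177, -2.891, 0.013]
ft_force: [0.5, -0.0, 1.0]
grip_width: 0.515
time: 38.85
position: [0.4197, -0.3683, 0.0599]
tool_rot: [-1.177, -2.891, 0.013]
ft_force: [-0.5, -0.2, -0.7]
grip_width: 0.455
pos [ 0.4197 -0.3683  0.0599] jaw 45.7 tilt 1.25 q7 1.56 t 38.85 w 0.455 F [-0.5 -0.2 -0.7]
toolz [-0.022  0.   ] q [ 0.31  0.29  0.41  1.86 -0.12  1.03  1.56]
n 1 total mm [ 0.6 -0.2  1.9] twist -0.005
time: 39.48
position: [0.4191, -0.3663, 0.1506]
tool_rot: [-1.174, -2.883, 0.011]
ft_force: [0.8, 0.4, -3.0]
grip_width: 0.458
pos [ 0.4191 -0.3663  0.1506] jaw 45.69 tilt 1.7 q7 1.52 t 39.48 w 0.458 F [ 0.8  0.4 -3. ]
toolz [-0.029  0.005] q [ 0.29  0.2   0.42  1.77 -0.07  1.22  1.52]
n 17 total mm [327.3 595.  -11.7] twist 1.138
19.0 35.0 -1.0 0.067
22.0 34.0 -1.0 0.067
24.0 32.0 -1.0 0.067
26.0 30.0 -1.0 0.067
28.0 29.0 -1.0 0.067
30.0 27.0 -1.0 0.067
31.0 25.0 -1.0 0.067
33.0 23.0 -1.0 0.067
34.0 20.0 -1.0 0.067
36.0 18.0 -1.0 0.067
37.0 16.0 -1.0 0.067
38.0 13.0 -1.0 0.067
39.0 10.0 -1.0 0.067
39.0 8.0 -1.0 0.067
40.0 5.0 -1.0 0.067
40.0 3.0 -1.0 0.067
40.0 -0.0 -1.0 0.067
```

```bash
python3 -c "
from h import *
s=snap('side','s9');d=snap('wrist','w9')
a=np.hstack([cv2.resize(cv2.imread('pics/s9.png')[150:300,180:330],(400,400),interpolation=3),cv2.resize(cv2.imread('pics/w9.png')[120:340,200:440],(400,400))]);cv2.imwrite('pics/v9.png',a)"
```

View pics/v9.png

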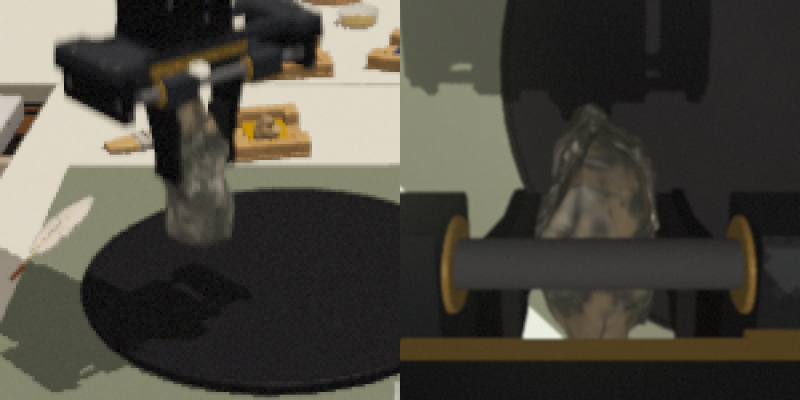

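```bash
python3 -m inch '[[-1,19,35,0,0.067],[-1,22,34,0,0.067],[-1,24,32,0,0.067],[-1,26,30,0,0.067],[-1,28,29,0,0.067]]' 30
python3 -m inch '[[-1,30,27,0,0.067],[-1,31,25,0,0.067],[-1,33,23,0,0.067],[-1,34,20,0,0.067],[-1,36,18,0,0.067]]' 30
python3 plan.py 0.601 0.288 0.16 -19.5 40
```

```text
time: 40.2
position: [0.473, -0.1733, 0.1477]
tool_rot: [-1.667, -2.635, 0.023]
ft_force: [0.3, 0.0, -3.1]
grip_width: 0.456
time: 40.83
position: [0.5296, 0.0243, 0.1402]
tool_rot: [-2.096, -2.306, 0.036]
ft_force: [0.2, -0.0, -2.0]
grip_width: 0.456
pos [0.5296 0.0243 0.1402] jaw 5.47 tilt 1.97 q7 0.02 t 40.83 w 0.456 F [ 0.2 -0.  -2. ]
toolz [-0.034  0.   ] q [-0.21  0.15  0.13  1.83 -0.02  1.2   0.02]
n 7 total mm [255.7  95.5 -22.1] twist 0.436
37.0 14.0 -3.0 0.062
37.0 11.0 -3.0 0.062
38.0 9.0 -3.0 0.062
38.0 7.0 -3.0 0.062
39.0 4.0 -3.0 0.062
39.0 2.0 -3.0 0.062
39.0 -1.0 -3.0 0.062
```

```bash
python3 -m inch '[[-1,35,14,-3,0.062],[-1,35,11,-3,0.062],[-1,36,9,-3,0.062],[-1,36,7,-3,0.062],[-1,36,4,-3,0.062]]' 30
python3 -m inch '[[-1,28,2,0,0.062],[-1,5,0,0,0.055],[-1,0,0,0,0]]' 30
python3 plan.py 0.601 0.288 0.1 -19.5 40|head -3
```

```text
time: 41.45
position: [0.5785, 0.2066, 0.1461]
tool_rot: [-2.437, -1.942, 0.055]
ft_force: [0.7, 0.6, -1.1]
grip_width: 0.457
time: 41.82
position: [0.5858, 0.2432, 0.1406]
tool_rot: [-2.543, -1.799, 0.066]
ft_force: [0.8, -0.5, -2.0]
grip_width: 0.464
pos [0.5858 0.2432 0.1406] jaw -19.49 tilt 2.85 q7 -0.74 t 41.83 w 0.464 F [ 0.8 -0.5 -2. ]
toolz [-0.05  -0.003] q [-0.47  0.37  0.06  1.55 -0.04  1.27 -0.74]
n 2 total mm [48.1  1.2 39.7] twist 0.0
```

```bash
python3 -m inch '[[-1,42,1,8,0],[-1,5,0,8,0],[-1,0,0,8,0],[-1,0,0,0,0]]' 30
python3 plan.py 0.601 0.288 0.1 -19.5 40|head -3
python3 - <<'E'
from foot import *
W0=[]
for n in('wrist','side'):
    d=snap(n,n[0]+'10');W=cloud(d).astype(float)
    p=ctrl.get_state()['position'];print(p.round(4))
    t=np.radians(-19.5);dd=W[...,:2]-p[:2];X=dd@[np.cos(t),np.sin(t)];Y=dd@[-np.sin(t),np.cos(t)]
    Z=W[...,2]-p[2]
    m=(abs(X)<.028)&(abs(Y)<.055)&(Z<.064)&(Z>-.06)
    for lo in np.arange(-.05,.06,.01):
        k=m&(Z>=lo)&(Z<lo+.01)
        if k.sum()>5: print(n,'z',lo.round(2),k.sum(),'X',np.percentile(X[k],[2,98]).round(4),'Y',np.percentile(Y[k],[2,98]).round(4))
a=np.hstack([cv2.resize(cv2.imread('pics/w10.png')[60:340,180:460],(400,400)),cv2.resize(cv2.imread('pics/s10.png')[90:210,270:390],(400,400),interpolation=3)]);cv2.imwrite('pics/v10.png',a)
E
```

```text
time: 42.32
position: [0.6006, 0.2833, 0.1118]
tool_rot: [-2.545, -1.798, 0.074]
ft_force: [-0.2, 0.4, -2.7]
grip_width: 0.455
pos [0.6006 0.2833 0.1118] jaw -19.55 tilt 3.09 q7 -0.79 t 42.33 w 0.455 F [-0.2  0.4 -2.7]
toolz [-0.053 -0.007] q [-0.51  0.45  0.05  1.5  -0.04  1.24 -0.79]
n 1 total mm [ 4.9 -0.6 11.7] twist -0.001
[0.6011 0.283  0.1123]
wrist z -0.05 103 X [-0.0225  0.0167] Y [0.0094 0.0283]
wrist z -0.04 123 X [-0.0226  0.0036] Y [0.0036 0.0265]
wrist z -0.03 55 X [-0.0208  0.0168] Y [0.0043 0.0327]
wrist z -0.02 230 X [-0.0192  0.0183] Y [0.007  0.0336]
wrist z -0.01 92 X [-0.0136  0.0255] Y [0.0048 0.0281]
wrist z 0.0 490 X [-0.027   0.0268] Y [0.001  0.0343]
wrist z 0.01 626 X [-0.0272  0.0269] Y [0.0054 0.0366]
wrist z 0.02 819 X [-0.027  0.027] Y [-0.0172  0.0377]
wrist z 0.03 401 X [-0.0272  0.0274] Y [-0.0136  0.0385]
wrist z 0.04 1193 X [-0.0229  0.0254] Y [-0.0077  0.0378]
wrist z 0.05 3005 X [-0.0237  0.0258] Y [-0.0041  0.0359]
[0.6015 0.2832 0.113 ]
side z -0.05 41 X [-0.0166  0.0221] Y [-0.0312  0.0027]
side z -0.04 38 X [-0.0106  0.0222] Y [-0.0336  0.0085]
side z -0.03 42 X [-0.0207  0.0221] Y [-0.0352  0.0125]
side z -0.02 50 X [-0.013   0.0209] Y [-0.0346  0.0098]
side z -0.01 46 X [-0.0166  0.0233] Y [-0.0303  0.0033]
side z 0.0 51 X [-0.0257  0.0265] Y [-0.0259 -0.0019]
side z 0.01 52 X [-0.0248  0.0259] Y [-0.0248  0.0012]
side z 0.02 53 X [-0.0242  0.0268] Y [-0.023   0.0052]
side z 0.03 63 X [-0.0257  0.0255] Y [-0.0199  0.0122]
side z 0.04 60 X [-0.0262  0.0244] Y [-0.0152  0.0231]
side z 0.05 52 X [-0.0273  0.015 ] Y [-0.0134  0.028 ]
```

View pics/v10.png

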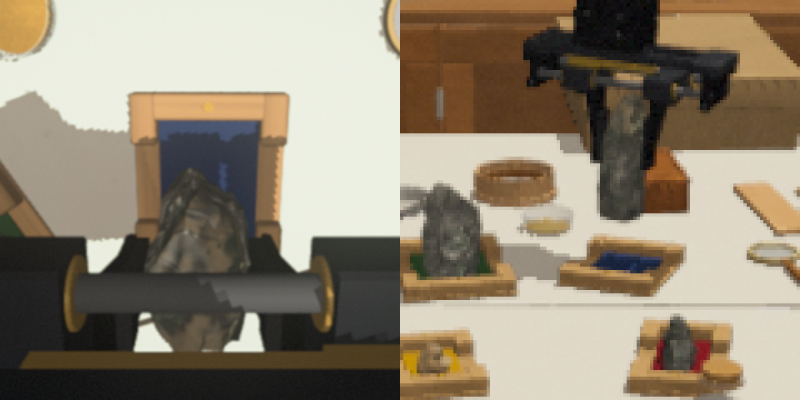

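```bash
python3 -m inch '[[-1,6,0,10,0],[-1,0,0,10,0],[-1,0,0,10,0],[-1,0,0,0,0]]' 30
python3 plan.py 0.602 0.2885 0.056 -19.5 40|head -3
```

```text
time: 42.92
position: [0.6023, 0.288, 0.0814]
tool_rot: [-2.547, -1.796, 0.07]
ft_force: [-0.1, 0.4, -2.1]
grip_width: 0.461
pos [0.6023 0.288  0.0814] jaw -19.65 tilt 2.93 q7 -0.8 t 42.92 w 0.461 F [-0.1  0.4 -2.1]
toolz [-0.051 -0.006] q [-0.51  0.49  0.04  1.52 -0.04  1.19 -0.8 ]
n 1 total mm [ 1.   0.8 25.3] twist -0.003
```

```bash
python3 -m inch '[[-1,1,1,7,0],[-1,0,0,6,0],[-1,0,0,5,0],[-1,0,0,3,0],[-1,0,0,0,0]]' 30
python3 plan.py 0.602 0.2885 0.056 -19.5 40|head -3
```

```text
time: 43.55
position: [0.6028, 0.2886, 0.0591]
tool_rot: [-2.547, -1.796, 0.069]
ft_force: [-0.5, 0.3, -2.1]
grip_width: 0.46
pos [0.6028 0.2886 0.0591] jaw -19.66 tilt 2.89 q7 -0.8 t 43.55 w 0.46 F [-0.5  0.3 -2.1]
toolz [-0.05  -0.006] q [-0.51  0.51  0.04  1.53 -0.04  1.15 -0.8 ]
n 1 total mm [-0.2 -0.6  3.2] twist -0.003
```

```bash
python3 -m inch '[[-1,0,0,1.5,0],[-1,0,0,1,0]]' 30
python3 -m inch '[[-1,0,0,1,0]]' 30
python3 -m inch '[[-1,0,0,1,0]]' 30
python3 -m inch '[[-1,0,0,0.5,0]]' 30
python3 plan.py 0.602 0.2885 0.056 -19.5 40|head -3
```

```text
time: 43.8
position: [0.603, 0.2887, 0.057]
tool_rot: [-2.547, -1.796, 0.068]
ft_force: [0.4, -0.3, -2.2]
grip_width: 0.458
time: 43.92
position: [0.603, 0.2885, 0.0567]
tool_rot: [-2.548, -1.796, 0.068]
ft_force: [-2.0, -1.5, 4.4]
grip_width: 0.458
time: 44.05
position: [0.603, 0.2884, 0.0567]
tool_rot: [-2.548, -1.796, 0.068]
ft_force: [-2.6, -1.7, 4.8]
grip_width: 0.451
time: 44.18
position: [0.603, 0.2885, 0.0568]
tool_rot: [-2.548, -1.796, 0.068]
ft_force: [-1.6, -1.0, 2.6]
grip_width: 0.456
pos [0.603  0.2885 0.0568] jaw -19.67 tilt 2.83 q7 -0.79 t 44.17 w 0.456 F [-1.6 -1.   2.6]
toolz [-0.049 -0.006] q [-0.51  0.51  0.04  1.53 -0.04  1.15 -0.79]
n 1 total mm [-0.3 -0.9  0.8] twist -0.003
```

```bash
python3 -m inch '[[-1,0,0,0.5,0],[-1,0,0,0.5,0]]' 8
python3 -m inch '[[-0.05,0,0,0,0],[0.02,0,0,0,0],[0.1,0,0,0,0],[0.25,0,0,0,0],[0.4,0,0,0,0]]' 5
python3 plan.py 0.602 0.2885 0.056 -19.5 40|head -3
python3 - <<'E'
from foot import *
snap('side','s11');snap('top','t11')
E
python3 -m inch '[[0.6,0,0,0,0],[0.8,0,0,0,0],[1,0,0,0,0]]' 10
python3 plan.py 0.602 0.2885 0.056 -19.5 40|head -1
```

```text
time: 44.42
position: [0.6032, 0.2884, 0.0566]
tool_rot: [-2.548, -1.796, 0.067]
ft_force: [-3.8, -1.8, 5.3]
grip_width: 0.467
time: 45.05
position: [0.6039, 0.2894, 0.0553]
tool_rot: [-2.548, -1.796, 0.063]
ft_force: [0.9, -1.0, 0.0]
grip_width: 0.655
pos [0.6039 0.2894 0.0553] jaw -19.65 tilt 2.7 q7 -0.79 t 45.05 w 0.655 F [ 0.9 -1.   0. ]
toolz [-0.047 -0.004] q [-0.51  0.51  0.04  1.53 -0.04  1.14 -0.79]
n 1 total mm [-1.4 -1.5 -0.6] twist -0.003
time: 45.52
position: [0.604, 0.2893, 0.0554]
tool_rot: [-2.548, -1.796, 0.063]
ft_force: [-0.2, -0.7, -0.3]
grip_width: 0.929
pos [0.604  0.2893 0.0554] jaw -19.66 tilt 2.68 q7 -0.79 t 45.52 w 0.929 F [-0.2 -0.7 -0.3]
```

```bash
python3 -m inch '[[1,0,0,-15,0],[1,0,0,-30,0],[1,0,0,-45,0],[1,0,0,-45,0],[1,0,0,-20,0]]' 10
python3 -m inch '[[1,-45,0,0,0],[1,-55,0,0,0],[1,-55,0,0,0],[1,-45,0,0,0],[1,0,0,0,0]]' 10
python3 plan.py 0.602 0.2885 0.056 -19.5 40|head -1
python3 - <<'E'
from foot import *
t=snap('top','t12');s=snap('side','s12');w=snap('wrist','w12')
a=cv2.resize(t['color'][125:260,190:390],(800,540),interpolation=3);cv2.imwrite('pics/f1.png',a[:,:,::-1])
b=cv2.resize(s['color'][140:220,240:390],(780,416),interpolation=3);cv2.imwrite('pics/f2.png',b[:,:,::-1])
for n,c in(('tall',(.602,.289)),('rough',(.436,.281)),('spur',(.645,.057)),('brown',(.437,.0375)),('jar',(.66,-.102)),('dish',(.528,.427))):
    o=[]
    for d in(t,s,w):
        W=cloud(d).astype(float);m=(np.linalg.norm(W[...,:2]-c,axis=-1)<.036)&(W[...,2]<.14);
        if m.sum()>20:
            z=W[m][:,2]; p=W[m][z>.022]; o.append((np.percentile(z,99.5).round(4),p.mean(0)[:2].round(3) if len(p) else None))
        else:o.append(None)
    print(n,o)
E
```

```text
time: 46.15
position: [0.611, 0.2896, 0.2175]
tool_rot: [-2.548, -1.796, 0.064]
ft_force: [-0.4, 0.4, 1.2]
grip_width: 1.001
time: 46.78
position: [0.545, 0.0969, 0.2305]
tool_rot: [-2.55, -1.799, 0.042]
ft_force: [-0.2, 0.7, 1.1]
grip_width: 1.0
pos [0.545  0.0969 0.2305] jaw -19.61 tilt 1.92 q7 -0.54 t 46.77 w 1.0 F [-0.2  0.7  1.1]
tall [(np.float64(0.1207), array([0.596, 0.284])), (np.float64(0.1175), array([0.604, 0.275])), (np.float64(0.0786), array([0.595, 0.266]))]
rough [(np.float64(0.0922), array([0.436, 0.278])), (np.float64(0.0878), array([0.437, 0.264])), (np.float64(0.0902), array([0.445, 0.278]))]
spur [(np.float64(0.0325), array([0.641, 0.033])), (np.float64(0.0393), array([0.646, 0.045])), (np.float64(0.0417), array([0.642, 0.059]))]
brown [(np.float64(0.0118), None), (np.float64(0.0266), array([0.439, 0.032])), (np.float64(0.029), array([0.437, 0.039]))]
jar [(np.float64(0.0735), array([ 0.66 , -0.101])), (np.float64(0.0698), array([ 0.668, -0.115])), None]
dish [(np.float64(0.0232), array([0.539, 0.422])), (np.float64(0.0199), None), None]
```

View pics/f1.png

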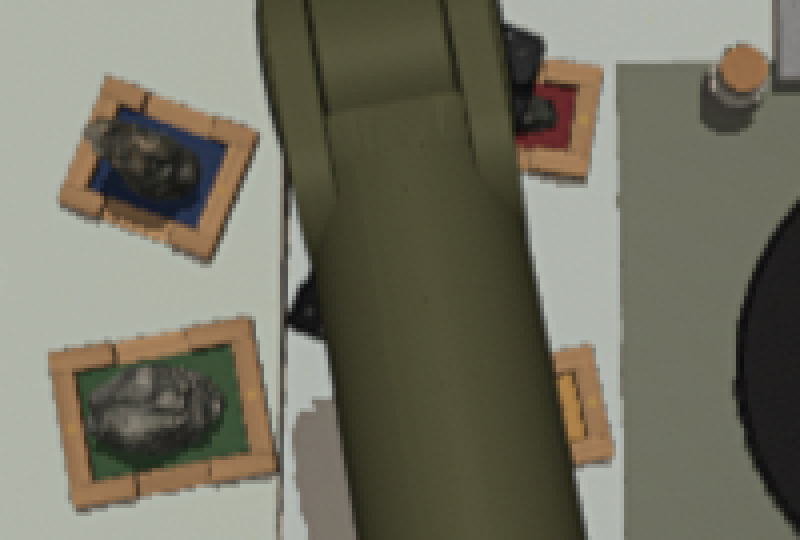

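View pics/f2.png

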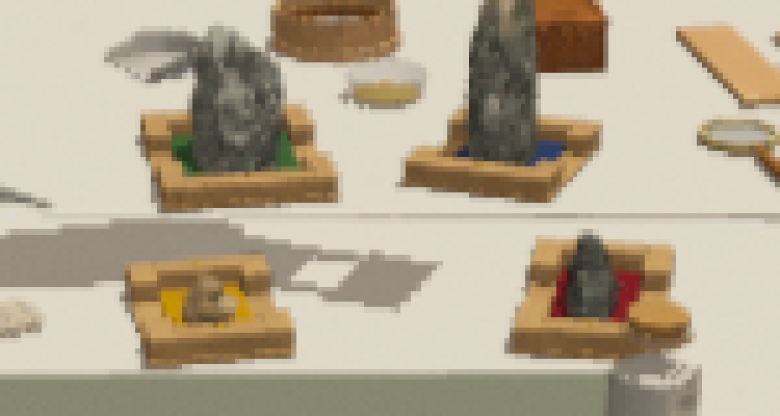

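Run:
```python
from foot import *
C=[cloud(snap(n)).astype(float) for n in('top','side','wrist')]
for n,c,th,hx,hy,top in(('tall',(.602,.289),-19.5,.031,.04,.13),('rough',(.436,.281),11.3,.0375,.0535,.1)):
    t=np.radians(th);Q=[]
    for W in C:
        d=W[...,:2]-c;X=d@[np.cos(t),np.sin(t)];Y=d@[-np.sin(t),np.cos(t)]
        m=(abs(X)<hx+.01)&(abs(Y)<hy+.01)&(W[...,2]>.021)&(W[...,2]<top);Q.append(np.stack([X[m],Y[m],W[...,2][m]],1))
    Q=np.vstack(Q)
    for z0,z1 in((.021,.06),(.06,.13)):
        k=Q[(Q[:,2]>z0)&(Q[:,2]<z1)];print(n,z0,'X',np.percentile(k[:,0],[1,99]).round(4),'Y',np.percentile(k[:,1],[1,99]).round(4))
    for a in range(-25,26,5):
        s=np.radians(a);x=Q[:,0]*np.cos(s)+Q[:,1]*np.sin(s);y=-Q[:,0]*np.sin(s)+Q[:,1]*np.cos(s)
        print('  yaw rel',a,(np.ptp(np.percentile(x,[.5,99.5]))*1000).round(1),(np.ptp(np.percentile(y,[.5,99.5]))*1000).round(1))
```

```text
tall 0.021 X [-0.0359  0.0304] Y [-0.0402  0.0424]
tall 0.06 X [-0.0207  0.0202] Y [-0.0265  0.0262]
  yaw rel -25 51.4 91.1
  yaw rel -20 50.9 88.4
  yaw rel -15 54.4 87.2
  yaw rel -10 56.3 86.6
  yaw rel -5 62.3 87.0
  yaw rel 0 66.6 85.3
  yaw rel 5 69.0 81.5
  yaw rel 10 66.9 79.2
  yaw rel 15 65.6 77.8
  yaw rel 20 65.3 77.1
  yaw rel 25 66.4 77.1
rough 0.021 X [-0.0314  0.0354] Y [-0.0481  0.0573]
rough 0.06 X [-0.0187  0.0275] Y [-0.0332  0.0327]
  yaw rel -25 59.9 79.5
  yaw rel -20 57.2 82.3
  yaw rel -15 56.4 84.6
  yaw rel -10 56.2 87.0
  yaw rel -5 55.2 88.7
  yaw rel 0 55.5 90.0
  yaw rel 5 56.3 90.6
  yaw rel 10 56.4 90.4
  yaw rel 15 56.3 89.5
  yaw rel 20 57.3 87.3
  yaw rel 25 59.6 85.8
```

```bash
python3 -c "
from bench import ctrl
print(ctrl.close_job(), ctrl.get_state()['time'])"
```

```text
the job is handed in; nothing more can be done
the job is handed in; nothing more can be done
```

I put all four stones in their own trays and handed the job in at about 47 s on the robot clock, with the gripper open and clear. I moved the brown rock to yellow first, then the spur to dark red, the craggy stone to green and the tall stone to blue.

**Last checks**
- **Seating:** the measured tops were about 0.119 m (tall), 0.090 m (craggy), 0.041 m (spur) and 0.029 m (brown). Flat on the felt they should be 0.120, 0.091, 0.042 and 0.030 m. The last side picture showed each stone upright in its own pocket.
- **Lengthwise fit:** in the tray's axes the upper parts of the tall and craggy stones measured clearly longer along the tray. The craggy stone's size against yaw put it within about 10° of the tray.
- **Bystanders:** the jar reads where it did at the start. The dish reading differed by about 1 cm, but I compared different point sets. Nothing came near it, and it looked untouched in the pictures.

**Checks that disagreed or were weak**
- **Tall stone, low points:** the depth points below 0.06 m were mixed with the tray border, so its low-slice yaw test was unusable. I relied on the upper slice and the pictures.
- **Tall stone, grip:** the fingers closed at about 40 mm instead of 43–45 mm, so I held it slightly above its flat sides. It did not slip.
- **Tall stone, tool tilt:** the tool had drifted to about 2.8° of tilt at set-down. I lowered it to contact, with about 5 N at most, and eased the grip before opening.
- **Small stones in the top view:** the arm hid parts of the yellow and red trays in the last top picture. I checked those two from the side and wrist cameras.

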